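# Move the sieve to the fold-down hook and fold the emptied hook away

### The job

First unfold the empty hook on the board all the way down; then move the hanging sieve straight over to it, without setting it down, and leave it hanging freely by the slot in its handle, behind the raised tip. Then fold the hook it came from up flat against the board so that it no longer sticks out, and leave the other things on the shelf where they are.

Things in the scene. Friction and masses are not known exactly. Their poses are not given: they have to be found in the camera images.
- board: upright chipboard hook board fixed to the shelf, 18 mm thick (x), 460 mm wide (y), from 163 to 303 mm above the shelf, on a leg 30 mm wide at each end; origin at the centre of its foot at shelf height, z up; its front face (local x = -9 mm) looks towards the robot (-x) and carries both hooks. Behind it is free space.
- hook_a: steel base of the hook that carries the sieve at the start (left or right, by chance). Origin on the hinge axis, 9 mm in front of the board's face, 88 mm below the board's top edge; x into the board, y along the hinge axis, z up (axes parallel to the board's). Base plate 46 mm wide, from 18 mm above to 42 mm below the hinge.
- hook_a_arm (a joint): angle of hook_a's arm: 0 = folded up flat along the board, 1.57 = unfolded, level, straight out (-x of hook_a); stops at both. A flat steel bar 110 mm long from the hinge axis, 14 mm wide (y), 8 mm thick, centred on the axis; its last 8 mm carry a lip 12 mm high on the upper side (the side facing the board when folded). Stiff hinge (0.2 N m), stays at any angle.
- hook_a_seat (a point): middle line of hook_a's arm, on its upper face, 65 mm from the hinge axis; moves with the arm (z along the arm to the tip, x out of the upper face). Folded, the arm stands 5 mm off the board and 22 mm above its top edge, the lip reaching back over that edge, 14 mm above it. Fingers gripping the arm's sides may jam on the board before it is flat.
- hook_b: steel base of the empty hook, folded up or nearly so at the start; same make and axes as hook_a, on the same board at the same height, 180 to 260 mm to one side of it.
- hook_b_arm (a joint): angle of hook_b's arm; same arm, sense and stiffness as hook_a_arm; starts between 0 and 0.2. A finger put down behind its lip from above can pull it out.
- hook_b_seat (a point): as hook_a_seat, on the arm of hook_b.
- sieve: small steel sieve hanging on hook_a, 196 mm long, 0.12 to 0.24 kg. Origin at the middle of the upper edge of the hanging slot; z up the handle, x through the slot. Flat wooden handle 12 mm thick (x), 36 mm wide (y), with 50 mm of solid wood above the origin to pinch. Below it a round bowl 90 mm across (y, z) and 32 mm deep (x) reaches to 146 mm below the origin.
- sieve_eye (a point): middle of the upper edge of the slot in the sieve's handle (same point and axes as sieve); rests on the hook arm's upper face when hung. The slot is 22 mm wide (y) and 34 mm high, going down from here; the handle ends 48 mm below here.
- caddy: stainless steel caddy, 150 x 200 x 75 mm, fixed, its lid propped open (stands up to about 240 mm high); origin centre of underside.
- caddy_lid (a joint): angle of the caddy's open lid, 0 = shut; to be left as it is.
- mortar: cast aluminium mortar, a footed cup 92 mm across and 80 mm high with its pestle leaning in it (one piece, 117 mm high in all), loose; origin centre of underside.
- tub: clear plastic tub with white snap lid, 128 x 98 x 63 mm, loose; origin centre of underside.
- spoon: wooden masala spoon, 190 mm long, lying flat on the shelf below the hooks, loose; x along its length.
Things that resemble listed ones, but are neither listed nor needed, are in the scene too. What is shaped like the sieve but pink or yellow is not meant.

How it is judged:
On the way, in this order (a step that is already met when the one before it is completed fails the run):
1. the empty hook is unfolded all the way while the sieve still hangs on its first hook (value of joint hook_b_arm above 1.5 rad and contact force between sieve and hook_a above 0.3 N), for 0.1 s.
2. the sieve hangs by its slot on the newly unfolded hook, let go and at rest (value of joint hook_b_arm above 1.5 rad and x of sieve_eye in the frame of hook_b_seat between -0.006 and 0.006 m and y of sieve_eye in the frame of hook_b_seat between -0.009 and 0.009 m and z of sieve_eye in the frame of hook_b_seat between -0.05 and 0.036 m and contact force between sieve and hook_b above 0.4 N and contact force between sieve and the fingers below 0.05 N and linear speed of sieve below 0.03 m/s and angle between sieve's own z axis and vertical below 0.2 rad), for 0.2 s.
3. the emptied hook is folded flat against the board (value of joint hook_a_arm below 0.06 rad), for 0.2 s.
At the end, for the whole second after the job is handed in: The sieve hangs at rest, released, by its slot on the arm of hook_b between hinge and lip (slot edge within 6 mm of the upper face, 9 mm of its middle line, handle within 0.2 rad of upright); hook_b is unfolded over 1.5 rad, hook_a folded under 0.06 rad (all of step 2 and value of joint hook_a_arm below 0.06 rad); the robot touches nothing.
It fails at once if a bystander (mortar, tub, spoon, caddy lid) is displaced by more than 20 mm or the lid swung (distance of any of mortar, tub, spoon from where it was at the start of the episode above 0.02 m or value of joint caddy_lid below 1.4 rad).
It fails at once if the sieve is dropped or laid on the shelf (height (world z) of sieve_eye below 0.13 m).
It also fails if it takes over 72 s, if anything falls off the work surface, if the arm or the gripper's body presses on something with over 40 N, if the wrist force passes 120 N, or if a joint passes its speed limit or range.

### The arm

A 6-joint arm with a two-finger parallel gripper is mounted at the origin on the work surface. World frame = base frame: x ahead of the robot, y to its left, z up, the work surface at z = 0. Lengths are in m, angles in rad, forces in N, time in s.
With the tool pointing down it reaches from about 0.15 to 0.775 m from the base axis. Payload 6.1 kg.
Tool frame: the origin (TCP) lies midway between the tips of the shut fingers; the grasp point (between the pads) lies 19 mm behind it; x points along the fingers, y is the direction in which the jaws open and shut, and the axes are right-handed (so a half turn about x gives the same grasp; the last joint's range is limited). The gripper opens to 85 mm and grips with 20 to 120 N. Pads are 22 mm wide; open, the fingers measure 114 mm over their backs; the gripper's body (76 mm by 85 mm) begins 54 mm behind the grasp point. The pads swing forward as they close: fully open they stand 13 mm farther back than shut.
Start: joints at [1.123, 0.126, -0.04, 1.405, 0, 1.571], TCP at [0.227, 0.473, 0.194] pointing down, gripper open.
Joint ranges: [-2.72, 2.72], [-0.95, 1.95], [-1.27, 1.35], [-1.78, 2.02], [-1.46, 1.47], [-3.14, 3.14]. Speed limits (rad/s): [2.39, 2.39, 3.01, 3.14, 3.14, 3.14].

### API

Orientations are given as [roll, pitch, yaw] about the fixed x, y, z axes, in that order (R = Rz(yaw) Ry(pitch) Rx(roll)).
In Python, from plant import robot gives the robot as it stands.
- The arm moves only by the tool arm_command, never from a script. Its argument "series" is a list of rows, each an object of numbers: "dx", "dy", "dz": the shift along the tool's x, y, z each as a share of 0.25 m, from -1 to 1; "roll": the turn about the tool's x as a share of 180 degrees, from -1 to 1. A call has 1 to 12 rows; each row shifts and turns the commanded pose from where the row before left it, along the tool's axes as they then stand; what a row does not reach is not made up. A row lasts 1/12 s, in which the tool goes at most 41.7 mm and 7.16 degrees, less where a joint would pass 70% of its speed; a pose out of reach is approached as far as the arm can. A call with a number of a shift or a turn outside -1 to 1 is refused whole. A call with a gripper value outside its range is refused whole. "gripper" is the opening, from 0 (shut) to 1 (fully open), set as the call begins (left out, the last holds). The fingers move at their own pace and stop on an object; the grip force is fixed at half the most. Time passes only in rows, so rows that do not move let the fingers close. It gives the time, the measured TCP pose, the force and the opening at its end, in the units of the state.
- robot.state(): the state, without advancing time (a new reading comes with each control period).
- robot.snapshot(name): name is "side" or "top" or "wrist"; returns (picture, depth): 420x560x3 uint8, red, green, blue; 420x560 float32, m along the optical axis (not along the pixel's ray), 0 where there is no reading.
- robot.camera_params(name): a dict with "fx", "fy", "cx", "cy" (pixels), "eye" and "rotation" of the camera in the world. Camera axes: x right, y down, z forward; pixel columns grow to the right and rows downward; lengths in m; the calibration is good to about 2 mm. The wrist camera is an equidistant fisheye: a pixel r from the principal point sees the ray r / f radians off the axis. A picture is of the moment at which its call begins: read the wrist's pose just before it. camera_params takes no time and is no camera call; for the wrist camera it gives the pose at the moment of the call.
- robot.close_job(): hands the job in, once; it reports no verdict.
Trained networks look in the newest picture that a camera, given by its name, has taken for a name from the list of things; names that differ only in an ending like _2 or _b are one class to them, and where a whole thing is asked for, a point or a joint stands for the part that bears it (a point fixed in the world has none). Each returns a list of dicts, best first, with "conf" (0 to 1); they miss things now and then, are a little off and sometimes report something else, mostly with a low value. They report only what shows in the picture. A call takes as long as a camera call. They do not tell look-alikes from the thing itself.
- robot.silhouettes(camera, target): "mask" (420x560 bool, what is visible of it) and "rect" ([left, top, width, height] in pixels, round what is visible of it).
- robot.mark_of(camera, target): "position" ([row, column] in pixels: a listed point, or the origin of a listed thing).
The state is a dict: "t": time; "joint_positions": joint angles; "qvel": joint speeds; "joint_torque": joint torques, N m; "position": TCP position; "tool_rot": TCP orientation; "force": force on the tool from outside, world axes, zero at the start; "wrist_torque": the same for the moment, N m; "finger_gap": opening from 0.0 (shut) to 1.0 (fully open).
Only numpy, scipy, OpenCV 4.12 (cv2) and the standard library are available. Lean on these libraries where they do the work, as an engineer would, in place of code of your own. Each camera call takes 0.05 s, during which the arm holds its last target.

## Working session

There is one attempt and no reset: what is moved stays moved. The work goes in short steps, Python scripts to look and compute and a tool call to move; the robot and the scene stay as the last step left them, time stands still between calls to the robot, and variables do not carry over. Pictures are saved under pics/ and viewed, and the job is handed in when it is done.

Besides the shell and the picture viewer there is one more tool, called after "Request:" as a command line: name --argument value ..., lists and objects as JSON in quotes. arm_command: Moves the arm, as the interface text tells. Shift numbers are shares of 0.25 m and turn numbers shares of 180 degrees, none past 1 either way. Its arguments: {"type":"object","properties":{"series":{"type":"array"},"gripper":{"type":"number"}},"required":["series"]}

```bash
ls -la; mkdir -p pics; cat > h.py <<'E'
from plant import robot
import numpy as np, cv2
from scipy.spatial.transform import Rotation as R
def snap(n,fn):
    p,d=robot.snapshot(n); cv2.imwrite('pics/'+fn+'.png',p[:,:,::-1]); np.savez('pics/'+fn+'.npz',d=d,p=p); return p,d
def pt(n,d,r,c,c_=None):
    k=c_ or robot.camera_params(n); z=d[r,c]
    v=np.array([(c-k['cx'])/k['fx']*z,(r-k['cy'])/k['fy']*z,z])
    return np.array(k['eye'])+np.array(k['rotation'])@v
def cloud(n,d):
    k=robot.camera_params(n); rr,cc=np.mgrid[0:420,0:560]
    v=np.stack([(cc-k['cx'])/k['fx']*d,(rr-k['cy'])/k['fy']*d,d],-1)
    return v@np.array(k['rotation']).T+np.array(k['eye'])
E
python3 - <<'E'
from h import *
s=robot.state(); print(s)
for n in ['side','top']:
    snap(n,n+'0'); print(robot.camera_params(n))
E
```

```text
total 12
drwxr-xr-x  3 agent agent 4096 Dec  7 00:55 .
drwxr-xr-x 23 root  root  4096 Dec  7 00:55 ..
drwxr-xr-x  2 agent agent 4096 Dec  7 00:55 pics
{'t': 0.0, 'joint_positions': array([ 1.12300730e+00,  1.26347309e-01, -4.06148737e-02,  1.40539612e+00,
       -1.94634647e-05,  1.57080351e+00]), 'qvel': array([-1.45408921e-03, -2.08649354e-06, -9.67303598e-04,  1.05933761e-03,
        8.28099608e-04, -4.91618423e-04]), 'joint_torque': array([ 1.09279117e-03, -4.35912287e+01,  3.52922809e+01,  1.72655768e-02,
        1.42026888e-04,  1.55292557e-06]), 'position': array([0.22711324, 0.47281148, 0.19324252]), 'tool_rot': array([-1.55832901,  1.56923423, -2.00612521]), 'force': array([-0.21232373,  0.11188716,  0.11134502]), 'wrist_torque': array([ 0.00142281, -0.01083352, -0.01846912]), 'finger_gap': 0.9970939317012442}
{'fx': 413.5579420984949, 'fy': 413.5579420984949, 'cx': 275.90855386090175, 'cy': 211.88972557502427, 'eye': array([ 0.38544307, -0.63524756,  0.85390898]), 'rotation': array([-2.36465672e+00,  1.26570753e-03, -2.83420680e-01])}
{'fx': 435.12756370810934, 'fy': 435.12756370810934, 'cx': 276.59504699938066, 'cy': 211.92388878934116, 'eye': array([3.60305090e-01, 9.29991766e-05, 1.37427915e+00]), 'rotation': array([-2.93271281e+00,  1.46776849e-03, -1.54640776e+00])}
```

```bash
sed -i "s/np.array(k\['rotation'\])/R.from_euler('xyz',k['rotation']).as_matrix()/" h.py; cat h.py | grep rotation
```

```text
return np.array(k['eye'])+R.from_euler('xyz',k['rotation']).as_matrix()@v
    return v@R.from_euler('xyz',k['rotation']).as_matrix().T+np.array(k['eye'])
```

View pics/side0.png

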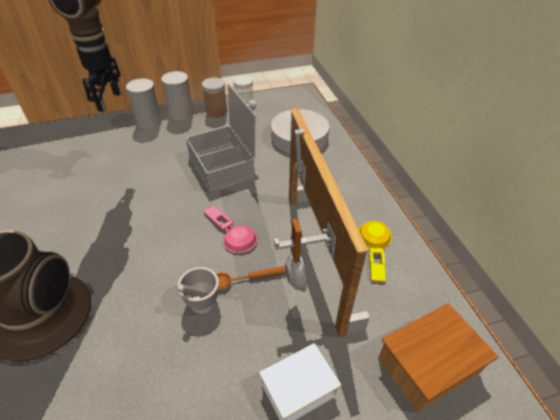

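View pics/top0.png

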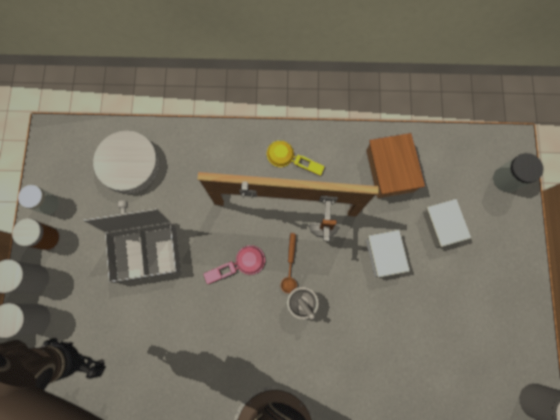

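```bash
python3 - <<'E'
from h import *
for n in ['side','top']:
    f=np.load(f'pics/{n}0.npz'); p=f['p']
    c=cloud(n,f['d'])
    for t in ['hook_a','hook_b','hook_a_seat','hook_b_seat','sieve_eye','sieve','board','spoon','mortar','tub']:
        for m in robot.mark_of(n,t)[:3]:
            r,q=[int(round(v)) for v in m['position']]
            print(n,t,round(m['conf'],2),r,q,np.round(c[min(r,419),min(q,559)],3))
np.savez('pics/c.npz',**{n:cloud(n,np.load(f'pics/{n}0.npz')['d']) for n in ['side','top']})
# crops
p=np.load('pics/side0.npz')['p'][90:340,180:420]; cv2.imwrite('pics/sc.png',cv2.resize(p,None,fx=2.4,fy=2.4,interpolation=cv2.INTER_CUBIC)[:,:,::-1])
p=np.load('pics/top0.npz')['p'][140:340,180:420]; cv2.imwrite('pics/tc.png',cv2.resize(p,None,fx=3,fy=3,interpolation=cv2.INTER_CUBIC)[:,:,::-1])
E
```

```text
side hook_a 0.87 168 301 [0.655 0.08  0.228]
side hook_a 0.77 236 323 [ 0.632 -0.13   0.22 ]
side hook_b 0.87 168 301 [0.655 0.08  0.228]
side hook_b 0.77 236 323 [ 0.632 -0.13   0.22 ]
side hook_a_seat 0.83 240 296 [ 0.568 -0.146  0.247]
side hook_b_seat 0.6 144 295 [0.643 0.094 0.289]
side sieve_eye 0.87 240 296 [ 0.568 -0.146  0.247]
side sieve_eye 0.82 264 376 [ 0.806 -0.092  0.016]
side sieve_eye 0.71 218 216 [0.447 0.186 0.01 ]
side sieve 0.77 263 376 [ 0.807 -0.091  0.018]
side sieve 0.58 243 294 [ 0.565 -0.141  0.233]
side sieve 0.58 218 218 [0.453 0.186 0.009]
side spoon 0.69 238 297 [ 0.57  -0.146  0.252]
side spoon 0.62 278 250 [ 0.49  -0.043  0.013]
side mortar 0.75 302 204 [ 0.371 -0.113  0.065]
side tub 0.6 243 300 [ 0.577 -0.143  0.231]
side tub 0.58 389 298 [ 0.511 -0.351  0.065]
top hook_a 0.83 200 326 [ 0.643 -0.127  0.214]
top hook_a 0.71 193 245 [0.647 0.093 0.255]
top hook_b 0.83 200 326 [ 0.643 -0.127  0.214]
top hook_b 0.71 193 245 [0.647 0.093 0.255]
top hook_b_seat 0.63 188 244 [0.642 0.09  0.322]
top sieve_eye 0.73 224 326 [ 0.568 -0.122  0.254]
top sieve_eye 0.7 170 312 [ 0.791 -0.103  0.013]
top sieve_eye 0.62 272 221 [0.454 0.178 0.005]
top sieve 0.91 228 326 [ 0.564 -0.126  0.22 ]
top sieve 0.87 167 305 [ 0.8   -0.08   0.017]
top sieve 0.61 272 223 [0.455 0.173 0.   ]
top spoon 0.56 260 292 [ 0.496 -0.043  0.017]
top mortar 0.6 301 305 [ 0.372 -0.084  0.019]
top tub 0.84 256 382 [ 0.509 -0.311  0.069]
```

View pics/sc.png

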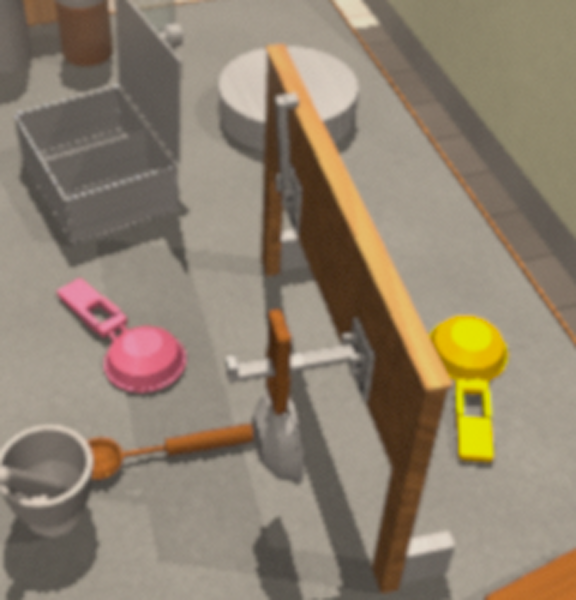

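View pics/tc.png

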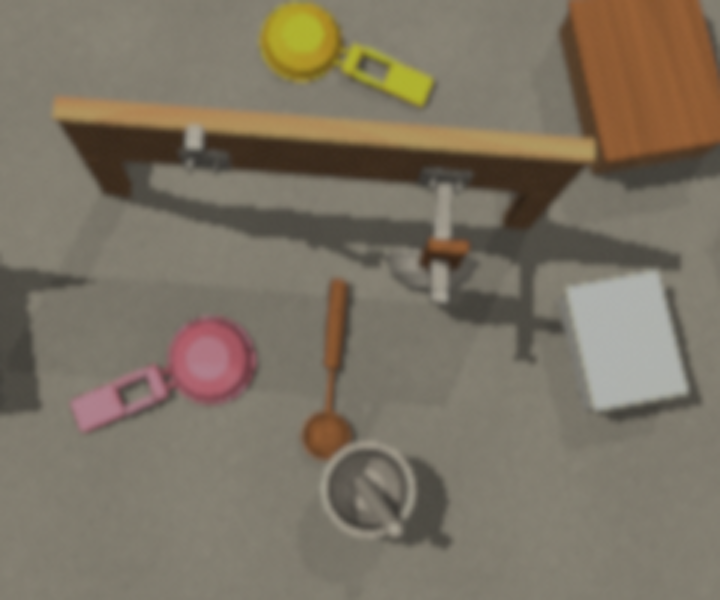

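```bash
python3 - <<'E'
from h import *
C=np.load('pics/c.npz')
for n in ['side','top']:
    c=C[n]; q=c.reshape(-1,3)
    P=np.load(f'pics/{n}0.npz')['p'].reshape(-1,3).astype(int)
    m=(q[:,0]>.5)&(q[:,0]<.8)&(abs(q[:,1])<.35)
    # top edge: z within .303
    t=q[m&(abs(q[:,2]-.303)<.006)&(q[:,0]>.6)&(P[:,0]-P[:,2]>50)]
    print(n,'top edge',len(t),t.min(0).round(3),t.max(0).round(3),np.median(t[:,2]).round(4))
    cc,(w,h),a=cv2.minAreaRect(t[:,:2].astype(np.float32)); print('rect',cc,w,h,a)
    l=np.polyfit(t[:,1],t[:,0],1); print('x=%.4f+%.4f y'%(l[1],l[0]))
    # hook a arm: greyish points z .19-.26
    g=(P.max(1)-P.min(1))<30
    for nm,(x0,x1,y0,y1,z0,z1) in dict(armA=(.48,.63,-.17,-.09,.205,.24),handle=(.53,.60,-.17,-.09,.24,.30),armB=(.6,.69,.04,.14,.2,.34)).items():
        k=m&(q[:,0]>x0)&(q[:,0]<x1)&(q[:,1]>y0)&(q[:,1]<y1)&(q[:,2]>z0)&(q[:,2]<z1)
        if nm!='handle': k&=g
        s=q[k]; print(nm,len(s))
        if len(s)>5:
            print(' min',s.min(0).round(3),'max',s.max(0).round(3),'med',np.median(s,0).round(3)); 
            print(' samples',s[np.argsort(s[:,2] if nm!='armA' else s[:,0])][::max(1,len(s)//12)].round(3).tolist())
E
```

```text
side top edge 1620 [ 0.641 -0.249  0.297] [0.687 0.215 0.309] 0.3062
rect (0.6642763614654541, -0.016797512769699097) 0.46456846594810486 0.020862018689513206 86.60188293457031
x=0.6642+0.0594 y
armA 333
 min [ 0.529 -0.141  0.213] max [ 0.63  -0.11   0.239] med [ 0.567 -0.13   0.222]
 samples [[0.529, -0.132, 0.231], [0.533, -0.119, 0.234], [0.539, -0.126, 0.222], [0.546, -0.124, 0.223], [0.554, -0.126, 0.222], [0.562, -0.12, 0.223], [0.567, -0.131, 0.219], [0.589, -0.133, 0.22], [0.597, -0.123, 0.221], [0.605, -0.132, 0.222], [0.612, -0.136, 0.221], [0.62, -0.125, 0.222], [0.628, -0.128, 0.22]]
handle 186
 min [ 0.565 -0.148  0.24 ] max [ 0.579 -0.112  0.274] med [ 0.569 -0.137  0.267]
 samples [[0.574, -0.145, 0.24], [0.566, -0.133, 0.245], [0.57, -0.146, 0.249], [0.575, -0.146, 0.253], [0.566, -0.131, 0.258], [0.566, -0.129, 0.261], [0.573, -0.146, 0.266], [0.569, -0.145, 0.269], [0.568, -0.125, 0.27], [0.577, -0.126, 0.271], [0.574, -0.123, 0.272], [0.574, -0.129, 0.272], [0.571, -0.144, 0.273]]
armB 334
 min [0.639 0.061 0.201] max [0.664 0.128 0.33 ] med [0.649 0.084 0.252]
 s
[... 1007 characters left out ...]
s [[0.568, -0.119, 0.241], [0.567, -0.144, 0.248], [0.569, -0.125, 0.254], [0.568, -0.135, 0.257], [0.575, -0.147, 0.263], [0.569, -0.113, 0.266], [0.574, -0.126, 0.267], [0.572, -0.142, 0.268], [0.571, -0.121, 0.268], [0.569, -0.144, 0.268], [0.576, -0.134, 0.27], [0.568, -0.131, 0.27], [0.571, -0.139, 0.271]]
armB 207
 min [0.64  0.041 0.2  ] max [0.666 0.139 0.329] med [0.658 0.087 0.238]
 samples [[0.662, 0.064, 0.2], [0.659, 0.049, 0.21], [0.648, 0.101, 0.218], [0.655, 0.103, 0.223], [0.648, 0.086, 0.228], [0.662, 0.065, 0.233], [0.661, 0.046, 0.238], [0.655, 0.083, 0.246], [0.647, 0.085, 0.256], [0.663, 0.084, 0.276], [0.641, 0.093, 0.317], [0.645, 0.085, 0.324], [0.644, 0.087, 0.328]]
```

```bash
cat >> h.py <<'E'
O=np.array([.6650,-.0173,0]); YAW=-.0592
RB=R.from_euler('z',YAW).as_matrix()
def loc(p): return (np.asarray(p)-O)@RB
def wor(p): return np.asarray(p)@RB.T+O
def tool():
    s=robot.state(); return np.array(s['position']),R.from_euler('xyz',s['tool_rot']).as_matrix(),s
def rel(target_loc, roll=0):
    "shift in tool axes shares to go to board-local target"
    p,T,s=tool(); d=T.T@(wor(target_loc)-p); return np.round(d/.25,4)
E
python3 - <<'E'
from h import *
p,T,s=tool(); print(T.round(3), p, loc(p).round(3))
C=np.load('pics/c.npz')
for n in ['side','top']:
    q=C[n].reshape(-1,3); P=np.load(f'pics/{n}0.npz')['p'].reshape(-1,3).astype(int); g=(P.max(1)-P.min(1))<30
    L=loc(q)
    t=(abs(L[:,2]-.303)<.006)&(abs(L[:,0])<.012)&(abs(L[:,1])<.25)&(P[:,0]-P[:,2]>50)
    print(n,'top z',np.median(L[t,2]).round(4),'x',np.percentile(L[t,0],[5,50,95]).round(4),'y',L[t,1].min().round(3),L[t,1].max().round(3))
    for nm,ys in dict(A=(-.15,-.07),B=(.06,.14)).items():
        k=(L[:,1]>ys[0])&(L[:,1]<ys[1])&g
        if nm=='A':
            k&=(L[:,0]>-.13)&(L[:,0]<-.04)&(L[:,2]>.21)&(L[:,2]<.24)&((L[:,0]<-.1)|(L[:,0]>-.07))
        else: k&=(L[:,2]>.24)&(L[:,2]<.34)&(L[:,0]<0)&(L[:,0]>-.05)
        s=L[k]; print(nm,len(s),'y 2/50/98',np.percentile(s[:,1],[2,50,98]).round(4),'x',np.percentile(s[:,0],[2,50,98]).round(4),'z',np.percentile(s[:,2],[2,50,98]).round(4))
        if nm=='B':
            for z0 in np.arange(.24,.34,.01):
                u=s[abs(s[:,2]-z0-.005)<.005]
                if len(u): print('  z',z0.round(2),len(u),'x',np.percentile(u[:,0],[5,50,95]).round(4),'y',np.percentile(u[:,1],[5,50,95]).round(4))
        if nm=='A':
            for x0 in np.arange(-.13,-.04,.01):
                u=s[abs(s[:,0]-x0-.005)<.005]
                if len(u): print('  x',x0.round(2),len(u),'z',np.percentile(u[:,2],[5,50,95]).round(4),'y',np.percentile(u[:,1],[5,50,95]).round(4))
    k=(L[:,0]>-.12)&(L[:,0]<-.06)&(abs(L[:,1]+.11)<.035)&(L[:,2]>.24)&(L[:,2]<.30)&~g
    s=L[k]; print('handle',len(s),np.percentile(s,[2,50,98],axis=0).round(4).tolist())
    up=s[s[:,2]>.263];print(' top',np.percentile(up,[2,50,98],axis=0).round(4).tolist())
E
```

```text
[[-0.     0.433  0.901]
 [ 0.     0.901 -0.433]
 [-1.     0.    -0.   ]] [0.22730981 0.4732297  0.19399612] [-0.466  0.464  0.194]
side top z 0.3062 x [-0.0105 -0.0021  0.008 ] y -0.232 0.233
A 226 y 2/50/98 [-0.1222 -0.1178 -0.1083] x [-0.1287 -0.1029 -0.0413] z [0.2147 0.2217 0.2343]
  x -0.13 52 z [0.2165 0.2311 0.2347] y [-0.1222 -0.1201 -0.1098]
  x -0.12 34 z [0.2164 0.2215 0.2231] y [-0.1215 -0.1173 -0.1092]
  x -0.11 35 z [0.2163 0.2218 0.2237] y [-0.1221 -0.1176 -0.1094]
  x -0.07 35 z [0.216  0.2213 0.2234] y [-0.1217 -0.117  -0.1099]
  x -0.06 33 z [0.2178 0.2213 0.2236] y [-0.122  -0.1175 -0.1083]
  x -0.05 37 z [0.2146 0.2209 0.2229] y [-0.1208 -0.1174 -0.1089]
B 188 y 2/50/98 [0.0979 0.1013 0.1341] x [-0.0317 -0.0252 -0.0096] z [0.241  0.2912 0.3289]
  z 0.24 23 x [-0.0251 -0.021  -0.0096] y [0.0979 0.1008 0.1314]
  z 0.25 16 x [-0.0263 -0.022  -0.0096] y [0.0996 0.102  0.133 ]
  z 0.26 19 x [-0.0271 -0.0237 -0.01  ] y [0.0981 0.1016 0.1333]
  z 0.27 15 x [-0.0281 -0.0261 -0.0216] y [0.0991 0.1008 0.112 ]
  z 0.28 18 x [-0.0291 -0.0255 -0.0101] y [0.0992 0.1015 0.1353]

[... 1146 characters left out ...]
64]
  z 0.25 13 x [-0.0252 -0.0089 -0.0076] y [0.0957 0.1059 0.1274]
  z 0.26 10 x [-0.0256 -0.0082 -0.0077] y [0.0974 0.1059 0.1229]
  z 0.27 5 x [-0.0262 -0.0261 -0.0078] y [0.0996 0.1019 0.1167]
  z 0.28 7 x [-0.0271 -0.0253 -0.0121] y [0.0989 0.1035 0.1167]
  z 0.29 3 x [-0.0287 -0.0278 -0.0277] y [0.1011 0.1055 0.1076]
  z 0.3 4 x [-0.0297 -0.0295 -0.029 ] y [0.0998 0.1032 0.1089]
  z 0.31 5 x [-0.0308 -0.0296 -0.0273] y [0.0988 0.1058 0.1109]
  z 0.32 34 x [-0.0302 -0.0241 -0.0162] y [0.0992 0.1052 0.1113]
handle 88 [[-0.0905, -0.1328, 0.244], [-0.0873, -0.1165, 0.2671], [-0.0791, -0.099, 0.2727]]
 top [[-0.0903, -0.1322, 0.2633], [-0.0846, -0.1165, 0.2681], [-0.0791, -0.1006, 0.2733]]
```

Request:
arm_command --series '[{"dx": -0.152,"roll": -0.031},{"dx": -0.152,"roll": -0.031},{"dx": -0.152,"roll": -0.031},{"dx": -0.152,"roll": -0.031},{"dx": -0.152},{"dx": 0}]' --gripper 0

```text
invalid input at $.series[0]: expected keys dx, dy, dz, roll
```

```bash
python3 - <<'E'
from h import *
p,T,s=tool(); print(loc(p).round(4),(RB.T@T).round(3),s['finger_gap'],s['t'],s['force'],s['joint_positions'].round(2)); print(rel([.010,.105,.36]))
E
```

```text
[-0.4659  0.4638  0.194 ] [[-0.     0.379  0.925]
 [ 0.     0.925 -0.379]
 [-1.     0.    -0.   ]] 0.9996014504268464 1.1 [-0.16198862 -0.06773469 -0.22722744] [ 1.12  0.13 -0.04  1.41  0.    1.57]
[-0.664  -0.6068  2.3056]
```

Request:
arm_command --series '[{"dx": -0.152,"dy": 0,"dz": 0,"roll": -0.031},{"dx": -0.152,"dy": 0,"dz": 0,"roll": -0.031},{"dx": -0.152,"dy": 0,"dz": 0,"roll": -0.031},{"dx": -0.152,"dy": 0,"dz": 0,"roll": -0.031},{"dx": -0.152,"dy": 0,"dz": 0,"roll": 0},{"dx": 0,"dy": 0,"dz": 0,"roll": 0}]' --gripper 0

```text
t: 1.6
position: [0.2278, 0.4743, 0.3919]
tool_rot: [1.179, 1.559, 1.121]
force: [-0.2, 0.5, 1.7]
finger_gap: 0.143
```

```bash
python3 - <<'E'
from h import *
p,T,s=tool(); print(loc(p).round(4),(RB.T@T).round(3),s['finger_gap'],s['t'],s['force'],s['joint_positions'].round(2)); print(rel([.010,.105,.36]))
E
```

```text
[-0.4655  0.4648  0.3919] [[ 0.005 -0.001  1.   ]
 [ 0.011  1.     0.001]
 [-1.     0.011  0.005]] 0.1427622203655445 1.6 [-0.20509539  0.46585184  1.73309982] [ 1.12  0.21  0.52  1.86 -0.    1.18]
[ 0.1205 -1.4429  1.8997]
```

Request:
arm_command --series '[{"dx": 0,"dy": -0.096,"dz": 0.126,"roll": 0},{"dx": 0,"dy": -0.096,"dz": 0.126,"roll": 0},{"dx": 0,"dy": -0.096,"dz": 0.126,"roll": 0},{"dx": 0,"dy": -0.096,"dz": 0.126,"roll": 0},{"dx": 0,"dy": -0.096,"dz": 0.126,"roll": 0},{"dx": 0,"dy": -0.096,"dz": 0.126,"roll": 0},{"dx": 0,"dy": -0.096,"dz": 0.126,"roll": 0},{"dx": 0,"dy": -0.096,"dz": 0.126,"roll": 0},{"dx": 0,"dy": -0.096,"dz": 0.126,"roll": 0},{"dx": 0,"dy": -0.096,"dz": 0.126,"roll": 0},{"dx": 0,"dy": -0.096,"dz": 0.126,"roll": 0},{"dx": 0,"dy": -0.096,"dz": 0.126,"roll": 0}]'

```text
t: 2.6
position: [0.5891, 0.1621, 0.3841]
tool_rot: [0.478, 1.57, 0.419]
force: [0.7, 1.2, 0.0]
finger_gap: -0.002
```

```bash
python3 - <<'E'
from h import *
p,T,s=tool(); print(loc(p).round(4),(RB.T@T).round(3),s['finger_gap'],s['t'],s['force'],s['joint_positions'].round(2)); print(rel([.010,.105,.36]))
E
```

```text
[-0.0864  0.1746  0.3841] [[ 0.001 -0.001  1.   ]
 [ 0.     1.     0.001]
 [-1.     0.     0.001]] -0.0017431272513736599 2.6 [0.72354899 1.15026805 0.03656926] [0.27 0.42 0.79 1.94 0.   0.33]
[ 0.0966 -0.2785  0.3854]
```

Request:
arm_command --series '[{"dx": 0,"dy": -0.093,"dz": 0.126,"roll": 0},{"dx": 0,"dy": -0.093,"dz": 0.126,"roll": 0},{"dx": 0,"dy": -0.093,"dz": 0.126,"roll": 0},{"dx": 0.05,"dy": 0,"dz": 0,"roll": 0},{"dx": 0.05,"dy": 0,"dz": 0,"roll": 0},{"dx": 0,"dy": 0,"dz": 0,"roll": 0}]'

```text
t: 3.1
position: [0.6721, 0.0867, 0.3438]
tool_rot: [0.217, 1.562, 0.157]
force: [-0.5, 0.3, -0.4]
finger_gap: 0.001
```

```bash
python3 - <<'E'
from h import *
p,T,s=tool(); print(loc(p).round(4),(RB.T@T).round(3),s['finger_gap'],s['t'],s['force'],s['joint_positions'].round(2)); print(rel([.007,.105,.310]))
snap('wrist','w1'); snap('side','s1'); print(robot.camera_params('wrist'))
p=np.load('pics/s1.npz')['p'][20:270,180:420]; cv2.imwrite('pics/s1c.png',cv2.resize(p,None,fx=2.4,fy=2.4,interpolation=cv2.INTER_CUBIC)[:,:,::-1])
E
```

```text
[0.001  0.1043 0.3438] [[ 0.008  0.001  1.   ]
 [ 0.002  1.    -0.001]
 [-1.     0.002  0.008]] 0.0006847313770045956 3.1 [-0.47428804  0.26965846 -0.42181583] [0.13 0.54 0.89 1.9  0.   0.19]
[0.1354 0.0026 0.023 ]
{'fx': 325.19226210127806, 'fy': 325.19226210127806, 'cx': 284.5830765980791, 'cy': 208.0233819570038, 'eye': array([0.59205968, 0.09107142, 0.52748171]), 'rotation': array([ 2.82062459, -0.00428424,  1.51170435])}
```

View pics/w1.png

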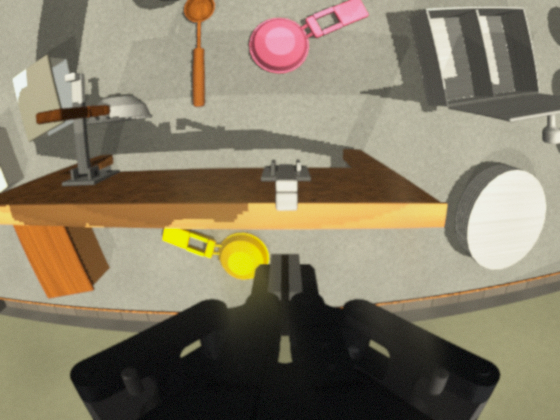

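View pics/s1c.png

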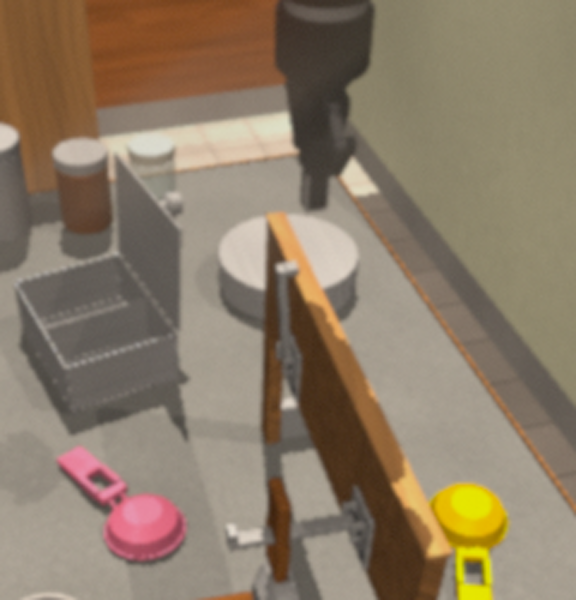

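Request:
arm_command --series '[{"dx": 0,"dy": 0.002,"dz": 0.03,"roll": 0},{"dx": 0.05,"dy": 0,"dz": 0,"roll": 0},{"dx": 0.05,"dy": 0,"dz": 0,"roll": 0},{"dx": 0.03,"dy": 0,"dz": 0,"roll": 0},{"dx": 0,"dy": 0,"dz": 0,"roll": 0},{"dx": 0,"dy": 0,"dz": 0,"roll": 0}]'

```text
t: 3.7
position: [0.6794, 0.0883, 0.3172]
tool_rot: [0.198, 1.555, 0.14]
force: [-0.1, -0.3, 0.3]
finger_gap: 0.001
```

```bash
python3 - <<'E'
from h import *
p,T,s=tool(); print(loc(p).round(4),(RB.T@T).round(3),s['t'],s['force']); print(rel([-.044,.105,.309]))
E
```

```text
[0.0082 0.1063 0.3172] [[ 0.016 -0.002  1.   ]
 [ 0.003  1.     0.002]
 [-1.     0.003  0.016]] 3.7 [-0.11286966 -0.32439448  0.29536952]
[ 0.0294 -0.0049 -0.2092]
```

Request:
arm_command --series '[{"dx": 0.03,"dy": -0.002,"dz": 0,"roll": 0},{"dx": 0,"dy": 0,"dz": 0,"roll": 0},{"dx": 0,"dy": 0,"dz": 0,"roll": 0}]'

```text
t: 3.95
position: [0.6799, 0.0876, 0.3092]
tool_rot: [0.196, 1.555, 0.138]
force: [-0.6, 0.2, 0.2]
finger_gap: -0.001
```

```bash
python3 - <<'E'
from h import *
p,T,s=tool(); print(loc(p).round(4),(RB.T@T).round(3),s['t'],s['force'],s['joint_positions'].round(3)); print(rel([-.044,.105,.309]))
E
```

```text
[0.0087 0.1056 0.3092] [[ 0.016 -0.001  1.   ]
 [ 0.003  1.     0.001]
 [-1.     0.003  0.016]] 3.95 [-0.57356463  0.21572847  0.16740133] [0.128 0.505 0.738 1.788 0.    0.186]
[-0.0023 -0.0019 -0.2107]
```

Request:
arm_command --series '[{"dx": 0,"dy": 0,"dz": -0.05,"roll": 0},{"dx": 0,"dy": 0,"dz": -0.05,"roll": 0},{"dx": 0,"dy": 0,"dz": -0.05,"roll": 0},{"dx": 0,"dy": 0,"dz": -0.05,"roll": 0},{"dx": 0,"dy": 0,"dz": 0,"roll": 0}]'

```text
t: 4.37
position: [0.6286, 0.0905, 0.3098]
tool_rot: [0.208, 1.554, 0.151]
force: [-0.6, -0.4, 0.9]
finger_gap: 0.001
```

```bash
python3 - <<'E'
from h import *
p,T,s=tool(); print(loc(p).round(4),(RB.T@T).round(3),s['t'],s['force'],s['joint_positions'].round(3)); print(rel([-.068,.105,.290]))
snap('wrist','w2'); snap('side','s2')
p=np.load('pics/s2.npz')['p'][20:270,180:420]; cv2.imwrite('pics/s2c.png',cv2.resize(p,None,fx=2.4,fy=2.4,interpolation=cv2.INTER_CUBIC)[:,:,::-1])
E
```

```text
[-0.0427  0.1055  0.3098] [[ 0.017 -0.002  1.   ]
 [ 0.004  1.     0.001]
 [-1.     0.003  0.017]] 4.3667 [-0.5696589  -0.39512649  0.85991594] [0.143 0.376 0.541 1.719 0.    0.201]
[ 0.0774 -0.002  -0.1024]
```

View pics/s2c.png

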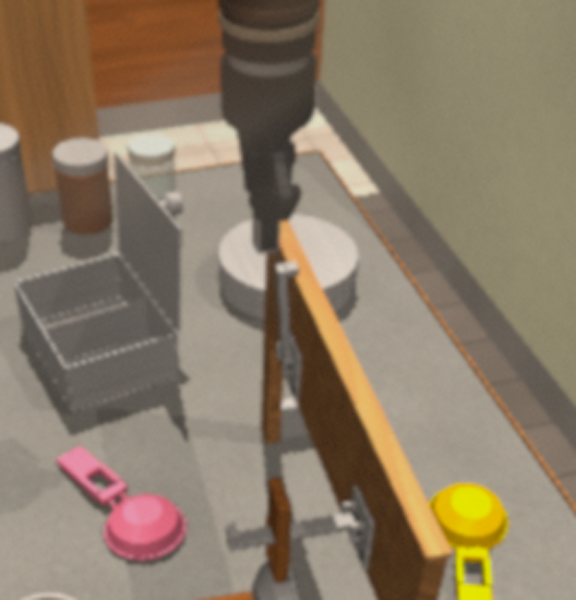

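View pics/w2.png

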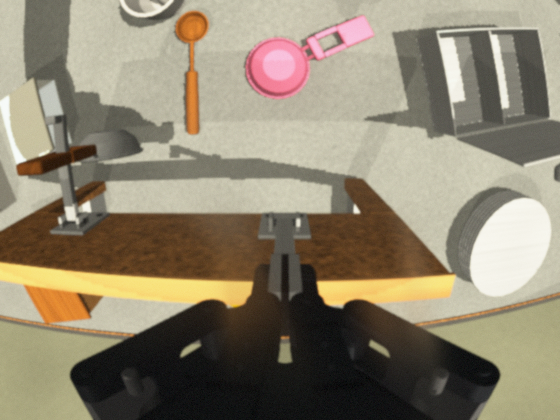

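```bash
python3 - <<'E'
from h import *
def proj(n,w):
    k=robot.camera_params(n); v=R.from_euler('xyz',k['rotation']).as_matrix().T@(np.array(w)-k['eye']); return v[0]/v[2]*k['fx']+k['cx'],v[1]/v[2]*k['fy']+k['cy']
p,T,s=tool()
for w in [p,p-T[:,0]*.05,wor([-.03,.105,.325]),wor([-.018,.105,.215])]:
    u=proj('side',w); print(u,(np.array(u)-[180,20])*2.4)
d=np.load('pics/s2.npz')['d']; c=cloud('side',d); L=loc(c)
for rc in [(120,290),(132,299),(133,301),(140,297)]: print(rc,L[rc].round(4))
E
```

```text
(np.float64(290.553662656151), np.float64(138.84401081252696)) [265.32879037 285.22562595]
(np.float64(290.7611817544758), np.float64(119.70868262660397)) [265.82683621 239.3008383 ]
(np.float64(295.64884144620237), np.float64(132.21976585892997)) [277.55721947 269.32743806]
(np.float64(298.9755409754355), np.float64(169.89814564619002)) [285.54129834 359.75554955]
(120, 290) [-0.047   0.0926  0.3667]
(132, 299) [-0.0236  0.1005  0.3276]
(133, 301) [-0.0193  0.0992  0.3252]
(140, 297) [-0.0278  0.0993  0.3077]
```

```bash
python3 - <<'E'
from h import *
f=np.load('pics/s2.npz'); p=f['p'][60:160,250:330]; cv2.imwrite('pics/s2d.png',cv2.resize(p,None,fx=7,fy=6,interpolation=cv2.INTER_NEAREST)[:,:,::-1])
L=loc(cloud('side',f['d']))
for r in range(90,140,4): print(r,[L[r,c].round(3).tolist() for c in (284,288,292,296)])
print(robot.state()['finger_gap'])
E
```

```text
90 [[-0.063, 0.086, 0.442], [-0.055, 0.083, 0.443], [-0.052, 0.066, 0.451], [-0.044, 0.064, 0.452]]
94 [[-0.061, 0.091, 0.43], [-0.055, 0.085, 0.433], [-0.048, 0.079, 0.435], [-0.045, 0.059, 0.446]]
98 [[-0.061, 0.093, 0.42], [-0.052, 0.093, 0.419], [-0.056, 0.048, 0.445], [-0.048, 0.051, 0.442]]
102 [[-0.054, 0.117, 0.396], [-0.052, 0.092, 0.41], [-0.056, 0.047, 0.437], [-0.048, 0.048, 0.436]]
106 [[-0.056, 0.111, 0.391], [-0.056, 0.078, 0.41], [-0.054, 0.054, 0.424], [-0.045, 0.059, 0.42]]
110 [[0.092, 0.702, 0.006], [-0.056, 0.078, 0.401], [-0.048, 0.077, 0.4], [-0.04, 0.074, 0.401]]
114 [[0.066, 0.597, 0.056], [-0.05, 0.097, 0.379], [-0.042, 0.096, 0.379], [-0.002, 0.204, 0.307]]
118 [[0.061, 0.574, 0.055], [-0.051, 0.096, 0.37], [-0.043, 0.093, 0.371], [-0.007, 0.185, 0.308]]
122 [[0.054, 0.545, 0.058], [-0.05, 0.097, 0.36], [-0.043, 0.092, 0.362], [-0.011, 0.172, 0.306]]
126 [[0.049, 0.527, 0.055], [-0.243, -0.633, 0.854], [-0.011, 0.207, 0.272], [-0.011, 0.171, 0.295]]
130 [[0.043, 0.502, 0.056], [0.056, 0.499, 0.056], [-0.009, 0.21, 0.258], [-0.029, 0.108, 0.329]]
134 [[0.038, 0.48, 0.056], [0.052, 0.48, 0.054], [-0.01, 0.208, 0.247], [-0.031, 0.099, 0.325]]
138 [[0.032, 0.457, 0.056], [0.046, 0.457, 0.054], [-0.01, 0.207, 0.236], [-0.03, 0.101, 0.312]]
-0.0003906537620320168
```

View pics/s2d.png

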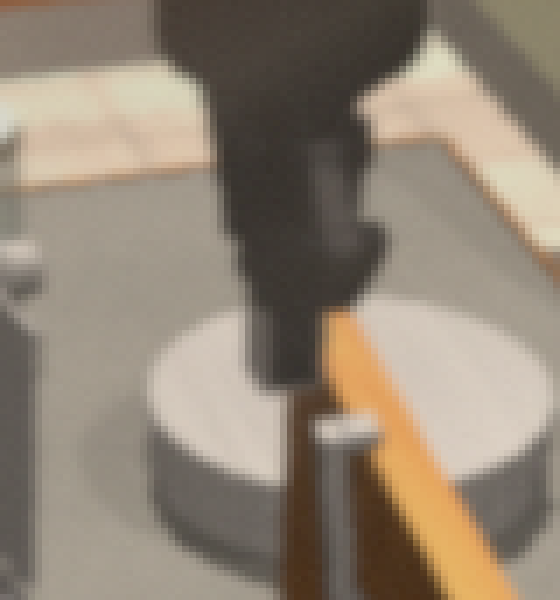

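```bash
python3 - <<'E'
from h import *
f=np.load('pics/s1.npz'); 
L=loc(cloud('side',f['d']))
for r in range(84,116,2): print(r,[L[r,c].round(3).tolist() for c in (304,308,312,316)])
f=np.load('pics/side0.npz'); L=cloud('side',f['d'])
for r in range(60,112,4): print(r,[L[r,c].round(3).tolist() for c in (92,98,104,110)])
f=np.load('pics/top0.npz'); L=cloud('top',f['d'])
for r in range(356,376,4): print(r,[L[r,c].round(3).tolist() for c in (76,84,92,100)])
print(robot.state()['position'],robot.state()['joint_positions'])
E
```

```text
84 [[-0.013, 0.118, 0.432], [-0.012, 0.091, 0.446], [-0.013, 0.063, 0.461], [-0.011, 0.047, 0.469]]
86 [[-0.015, 0.109, 0.433], [-0.013, 0.09, 0.442], [-0.013, 0.064, 0.456], [-0.008, 0.053, 0.461]]
88 [[0.21, 0.843, 0.007], [-0.012, 0.091, 0.437], [-0.013, 0.062, 0.453], [-0.006, 0.06, 0.453]]
90 [[0.207, 0.829, 0.006], [-0.015, 0.082, 0.438], [-0.012, 0.064, 0.448], [0.0, 0.076, 0.439]]
92 [[0.203, 0.815, 0.005], [-0.009, 0.099, 0.424], [-0.009, 0.071, 0.439], [-0.0, 0.074, 0.436]]
94 [[0.198, 0.799, 0.006], [-0.008, 0.101, 0.418], [-0.002, 0.092, 0.422], [0.009, 0.101, 0.416]]
96 [[0.194, 0.785, 0.005], [-0.008, 0.1, 0.414], [-0.002, 0.093, 0.417], [0.009, 0.099, 0.412]]
98 [[0.19, 0.769, 0.006], [-0.008, 0.1, 0.409], [-0.002, 0.092, 0.413], [0.009, 0.098, 0.408]]
100 [[0.186, 0.756, 0.005], [-0.008, 0.099, 0.405], [-0.001, 0.094, 0.407], [0.009, 0.099, 0.403]]
102 [[0.184, 0.748, 0.001], [-0.008, 0.099, 0.401], [0.001, 0.097, 0.4], [0.01, 0.099, 0.398]]
104 [[0.178, 0.728, 0.005], [-0.008, 0.098, 0.397], [-0.001, 0.093, 0.398], [0.226, 0.725, 0.0]]
106 [[0.175, 0.716, 0.003], [-0
[... 1608 characters left out ...]
231, -0.179], [0.201, 0.428, 0.263], [0.216, 0.426, 0.262], [0.113, 1.233, -0.193]]
356 [[0.239, 0.437, 0.379], [0.232, 0.443, 0.324], [0.193, 0.557, -0.003], [0.194, 0.532, -0.002]]
360 [[0.23, 0.437, 0.378], [0.224, 0.44, 0.329], [0.222, 0.43, 0.309], [0.217, 0.427, 0.268]]
364 [[0.222, 0.437, 0.375], [0.217, 0.434, 0.341], [0.171, 0.553, -0.001], [0.211, 0.419, 0.285]]
368 [[0.212, 0.439, 0.367], [0.21, 0.43, 0.347], [0.21, 0.412, 0.347], [0.207, 0.405, 0.321]]
372 [[0.147, 0.597, 0.004], [0.147, 0.575, -0.002], [0.201, 0.414, 0.342], [0.194, 0.412, 0.298]]
[0.63019363 0.09037851 0.30875514] [ 1.42489780e-01  3.78714249e-01  5.42912568e-01  1.71831436e+00
 -9.02398126e-05  2.00443105e-01]
```

Request:
arm_command --series '[{"dx": 0,"dy": 0,"dz": 0.05,"roll": 0},{"dx": 0,"dy": 0,"dz": 0.05,"roll": 0},{"dx": 0,"dy": 0,"dz": 0.05,"roll": 0},{"dx": 0,"dy": 0,"dz": 0.05,"roll": 0},{"dx": 0.05,"dy": 0,"dz": 0.0,"roll": 0},{"dx": 0.04,"dy": 0,"dz": 0.0,"roll": 0},{"dx": 0.03,"dy": 0,"dz": 0.0,"roll": 0},{"dx": 0,"dy": 0,"dz": 0.0,"roll": 0}]'

```text
t: 5.13
position: [0.6809, 0.0872, 0.2758]
tool_rot: [0.195, 1.559, 0.137]
force: [0.8, 0.6, 0.1]
finger_gap: 0.001
```

```bash
python3 - <<'E'
from h import *
p,T,s=tool(); print(loc(p).round(4),(RB.T@T).round(3),s['t'],s['force'])
snap('side','s3')
p=np.load('pics/s3.npz')['p'][60:160,250:330]; cv2.imwrite('pics/s3d.png',cv2.resize(p,None,fx=7,fy=6,interpolation=cv2.INTER_NEAREST)[:,:,::-1])
E
```

```text
[0.0097 0.1053 0.2758] [[ 0.011 -0.001  1.   ]
 [ 0.002  1.     0.001]
 [-1.     0.002  0.011]] 5.1333 [0.8097758  0.63348038 0.0958124 ]
```

View pics/s3d.png

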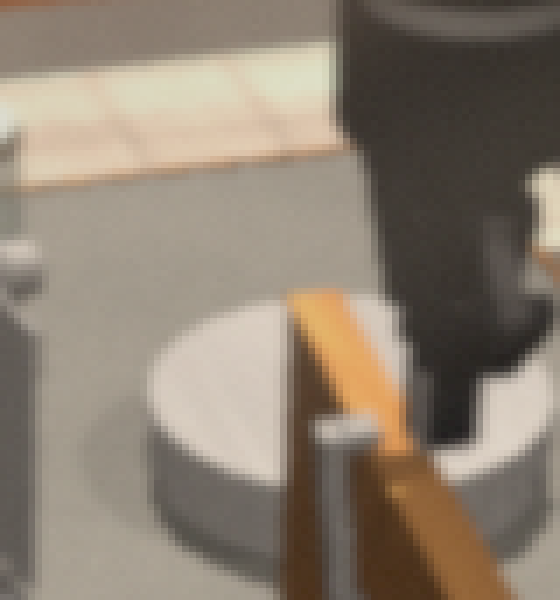

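```bash
python3 - <<'E'
from h import *
L=loc(cloud('side',np.load('pics/s3.npz')['d']))
for r in range(122,140,2): print(r,[L[r,c].round(3).tolist() for c in (309,311,313,315,317)])
E
```

```text
122 [[-0.003, 0.099, 0.351], [-0.004, 0.081, 0.363], [-0.003, 0.072, 0.369], [0.003, 0.076, 0.365], [0.007, 0.074, 0.366]]
124 [[-0.002, 0.101, 0.345], [0.002, 0.097, 0.347], [0.005, 0.093, 0.349], [0.011, 0.097, 0.346], [0.015, 0.096, 0.346]]
126 [[-0.002, 0.098, 0.342], [0.001, 0.094, 0.344], [0.006, 0.094, 0.343], [0.01, 0.093, 0.343], [0.014, 0.093, 0.343]]
128 [[-0.0, 0.103, 0.333], [0.002, 0.095, 0.338], [0.005, 0.093, 0.339], [0.01, 0.092, 0.338], [0.015, 0.094, 0.337]]
130 [[-0.001, 0.101, 0.329], [0.002, 0.096, 0.332], [0.007, 0.097, 0.331], [0.012, 0.096, 0.33], [0.016, 0.095, 0.331]]
132 [[-0.001, 0.101, 0.324], [0.002, 0.094, 0.328], [0.006, 0.092, 0.329], [0.011, 0.093, 0.327], [0.018, 0.099, 0.322]]
134 [[-0.001, 0.099, 0.32], [0.004, 0.099, 0.319], [0.009, 0.099, 0.319], [0.014, 0.101, 0.316], [0.144, 0.453, 0.057]]
136 [[0.003, 0.11, 0.306], [0.007, 0.107, 0.307], [0.128, 0.445, 0.057], [0.136, 0.447, 0.054], [0.142, 0.446, 0.054]]
138 [[-0.0, 0.099, 0.309], [0.005, 0.101, 0.307], [0.125, 0.436, 0.056], [0.133, 0.439, 0.053], [0.141, 0.441, 0.05]]
```

Request:
arm_command --series '[{"dx": 0.012,"dy": 0,"dz": 0.0,"roll": 0},{"dx": 0.012,"dy": 0,"dz": 0.0,"roll": 0},{"dx": 0,"dy": 0,"dz": 0.0,"roll": 0}]'

```text
t: 5.43
position: [0.6807, 0.0874, 0.2719]
tool_rot: [0.198, 1.556, 0.14]
force: [-0.3, 0.2, -0.5]
finger_gap: -0.0
```

Request:
arm_command --series '[{"dx": 0.012,"dy": 0,"dz": 0.0,"roll": 0},{"dx": 0.0,"dy": 0,"dz": 0.0,"roll": 0},{"dx": 0,"dy": 0,"dz": 0.0,"roll": 0}]'

```text
t: 5.68
position: [0.6805, 0.0874, 0.2691]
tool_rot: [0.199, 1.556, 0.141]
force: [-0.3, -0.2, 0.2]
finger_gap: -0.001
```

Request:
arm_command --series '[{"dx": 0.012,"dy": 0,"dz": 0.0,"roll": 0},{"dx": 0.0,"dy": 0,"dz": 0.0,"roll": 0},{"dx": 0,"dy": 0,"dz": 0.0,"roll": 0}]'

```text
t: 5.93
position: [0.6805, 0.0874, 0.2661]
tool_rot: [0.2, 1.556, 0.142]
force: [0.7, 0.7, -0.4]
finger_gap: 0.002
```

Request:
arm_command --series '[{"dx": 0.01,"dy": 0,"dz": 0.0,"roll": 0},{"dx": 0.0,"dy": 0,"dz": 0.0,"roll": 0}]'

```text
t: 6.1
position: [0.6807, 0.0874, 0.2658]
tool_rot: [0.197, 1.553, 0.139]
force: [-2.4, -0.9, 9.3]
finger_gap: 0.001
```

Request:
arm_command --series '[{"dx": 0.01,"dy": 0,"dz": 0.0,"roll": 0},{"dx": 0.0,"dy": 0,"dz": 0.0,"roll": 0}]'

```text
t: 6.27
position: [0.6809, 0.0875, 0.2657]
tool_rot: [0.195, 1.549, 0.136]
force: [-4.7, -1.0, 17.6]
finger_gap: 0.004
```

Request:
arm_command --series '[{"dx": -0.044,"dy": 0,"dz": 0.0,"roll": 0},{"dx": 0.0,"dy": 0,"dz": 0.0,"roll": 0},{"dx": 0,"dy": 0,"dz": -0.05,"roll": 0},{"dx": 0,"dy": 0,"dz": -0.05,"roll": 0},{"dx": 0,"dy": 0,"dz": -0.05,"roll": 0},{"dx": 0,"dy": 0,"dz": -0.05,"roll": 0},{"dx": 0,"dy": 0,"dz": 0,"roll": 0}]'

```text
t: 6.85
position: [0.6292, 0.0904, 0.2715]
tool_rot: [0.204, 1.556, 0.146]
force: [-0.2, -0.0, -0.0]
finger_gap: -0.001
```

```bash
sed -i 's/^O=np/ZT=.037\nO=np/' h.py; cat >> h.py <<'E'
def st():
    p,T,s=tool(); l=loc(p); l[2]+=ZT
    M=RB.T@T
    print('tip loc',l.round(4),'T x',M[:,0].round(3),'y',M[:,1].round(3),'t',s['t'],'F',(RB.T@s['force']).round(1),'gap',round(s['finger_gap'],3),'q',s['joint_positions'].round(2))
def go(t):
    p,T,s=tool(); d=T.T@(wor(t)-p-[0,0,ZT]); print('to',t,'shares',np.round(d/.25,4))
E
python3 - <<'E'
from h import *
st(); go([-.068,.105,.290])
snap('wrist','w4'); snap('side','s4')
p=np.load('pics/s4.npz')['p'][80:200,240:340]; cv2.imwrite('pics/s4d.png',cv2.resize(p,None,fx=5,fy=5,interpolation=cv2.INTER_NEAREST)[:,:,::-1])
E
```

```text
tip loc [-0.0421  0.1054  0.3085] T x [ 0.014  0.003 -1.   ] y [-0.001  1.     0.003] t 6.85 F [-0.2 -0.  -0. ] gap -0.001 q [0.14 0.35 0.42 1.62 0.   0.2 ]
to [-0.068, 0.105, 0.29] shares [ 0.0726 -0.0018 -0.1048]
```

View pics/s4d.png

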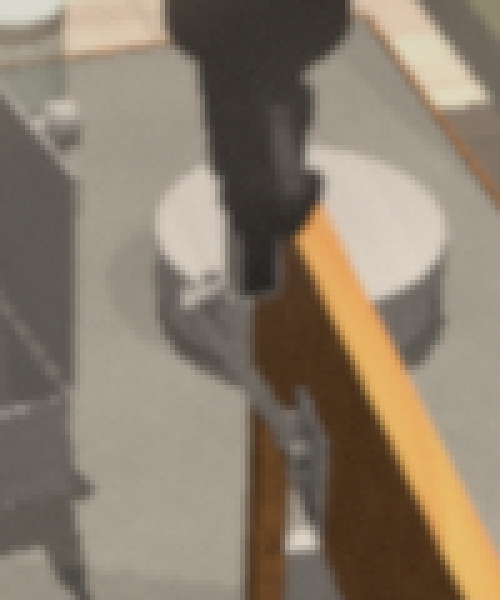

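Request:
arm_command --series '[{"dx": 0.036,"dy": 0,"dz": -0.052,"roll": 0},{"dx": 0.036,"dy": 0,"dz": -0.052,"roll": 0},{"dx": 0.034,"dy": 0,"dz": -0.038,"roll": 0},{"dx": 0.034,"dy": 0,"dz": -0.038,"roll": 0},{"dx": 0.044,"dy": 0,"dz": -0.026,"roll": 0},{"dx": 0.044,"dy": 0,"dz": -0.026,"roll": 0},{"dx": 0,"dy": 0,"dz": 0,"roll": 0}]'

```text
t: 7.53
position: [0.5728, 0.0937, 0.2115]
tool_rot: [0.199, 1.559, 0.141]
force: [0.0, -0.0, 0.1]
finger_gap: 0.001
```

```bash

python3 - <<'E'
from h import *
st(); go([-.10,.105,.22])
snap('side','s5')
p=np.load('pics/s5.npz')['p'][80:200,240:340]; cv2.imwrite('pics/s5d.png',cv2.resize(p,None,fx=5,fy=5,interpolation=cv2.INTER_NEAREST)[:,:,::-1])
E
```

```text
tip loc [-0.0986  0.1054  0.2485] T x [ 0.012  0.002 -1.   ] y [-0.001  1.     0.002] t 7.5333 F [ 0.  -0.   0.1] gap 0.001 q [ 0.16  0.22  0.12  1.45 -0.    0.22]
to [-0.1, 0.105, 0.22] shares [ 0.114  -0.0018 -0.0068]
```

View pics/s5d.png

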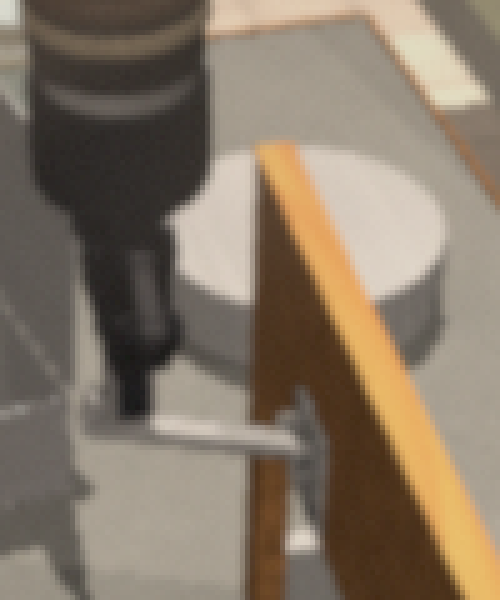

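Nearly level; the fingertip sits on the arm behind the lip. Now pushing down to the stop.

Request:
arm_command --series '[{"dx": 0.04,"dy": 0,"dz": 0,"roll": 0},{"dx": 0.04,"dy": 0,"dz": 0,"roll": 0},{"dx": 0.03,"dy": 0,"dz": 0,"roll": 0},{"dx": 0,"dy": 0,"dz": 0,"roll": 0},{"dx": 0,"dy": 0,"dz": 0,"roll": 0}]'

```text
t: 8.0
position: [0.5737, 0.0938, 0.1851]
tool_rot: [0.19, 1.558, 0.132]
force: [-0.5, -0.1, -0.6]
finger_gap: 0.0
```

```bash

python3 - <<'E'
from h import *
st()
E
```

```text
tip loc [-0.0977  0.1055  0.2221] T x [ 0.013  0.002 -1.   ] y [-0.001  1.     0.002] t 8.0 F [-0.5 -0.1 -0.6] gap 0.0 q [ 0.16  0.22  0.06  1.39 -0.    0.22]
```

Request:
arm_command --series '[{"dx": 0.016,"dy": 0,"dz": 0,"roll": 0},{"dx": 0,"dy": 0,"dz": 0,"roll": 0},{"dx": 0,"dy": 0,"dz": 0,"roll": 0}]'

```text
t: 8.25
position: [0.5741, 0.0939, 0.1821]
tool_rot: [0.194, 1.556, 0.136]
force: [0.4, -0.4, -0.7]
finger_gap: -0.0
```

Request:
arm_command --series '[{"dx": 0.016,"dy": 0,"dz": 0,"roll": 0},{"dx": 0,"dy": 0,"dz": 0,"roll": 0},{"dx": 0,"dy": 0,"dz": 0,"roll": 0}]'

```text
t: 8.5
position: [0.5744, 0.0939, 0.1814]
tool_rot: [0.201, 1.552, 0.143]
force: [-4.4, -1.5, 15.6]
finger_gap: -0.001
```

Request:
arm_command --series '[{"dx": -0.12,"dy": 0,"dz": 0,"roll": 0},{"dx": -0.12,"dy": 0,"dz": 0,"roll": 0},{"dx": -0.12,"dy": 0,"dz": 0,"roll": 0.0385},{"dx": -0.12,"dy": 0,"dz": 0,"roll": 0.0385},{"dx": 0,"dy": 0,"dz": 0,"roll": 0.0385},{"dx": 0,"dy": 0,"dz": 0,"roll": 0.0385},{"dx": 0,"dy": 0,"dz": 0,"roll": 0.0385},{"dx": 0,"dy": 0,"dz": 0,"roll": 0.0385},{"dx": 0,"dy": 0,"dz": 0,"roll": 0.0385},{"dx": 0,"dy": 0,"dz": 0,"roll": 0.0385},{"dx": 0,"dy": 0,"dz": 0,"roll": 0.0385},{"dx": 0,"dy": 0,"dz": 0,"roll": 0.0385}]'

```text
t: 9.5
position: [0.5723, 0.0936, 0.298]
tool_rot: [1.41, 1.556, 0.136]
force: [0.4, 0.5, 0.6]
finger_gap: 0.002
```

Request:
arm_command --series '[{"dx": 0,"dy": 0,"dz": 0,"roll": 0.0385},{"dx": 0,"dy": 0,"dz": 0,"roll": 0.0385},{"dx": 0,"dy": 0,"dz": 0,"roll": 0.0385},{"dx": 0,"dy": 0,"dz": 0,"roll": 0}]' --gripper 0.6

```text
t: 9.83
position: [0.5723, 0.0936, 0.298]
tool_rot: [1.772, 1.556, 0.139]
force: [-0.6, 0.1, -0.0]
finger_gap: 0.563
```

```bash

python3 - <<'E'
from h import *
st(); go([-.085,-.1165,.34])
snap('side','s6');snap('top','t6')
for n in ('s6','t6'):
    p=np.load(f'pics/{n}.npz')['p'][90:290,220:420]; cv2.imwrite(f'pics/{n}d.png',cv2.resize(p,None,fx=3,fy=3,interpolation=cv2.INTER_CUBIC)[:,:,::-1])
E
```

```text
tip loc [-0.0991  0.1053  0.335 ] T x [ 0.015  0.003 -1.   ] y [ 1.    -0.004  0.015] t 9.8333 F [-0.6  0.  -0. ] gap 0.563 q [ 0.16  0.25  0.34  1.65 -0.    1.8 ]
to [-0.085, -0.1165, 0.34] shares [-0.0217  0.0598  0.8868]
```

View pics/s6d.png

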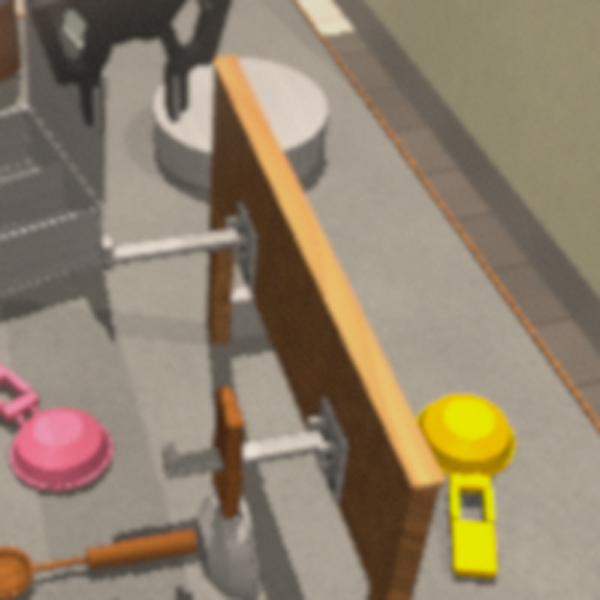

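View pics/t6d.png

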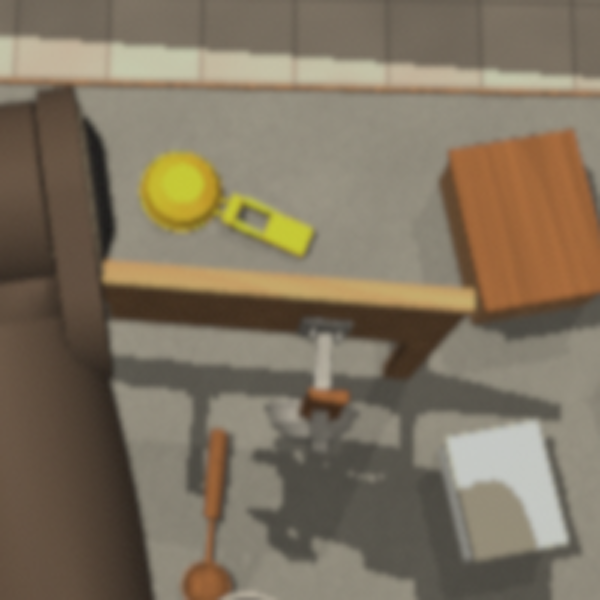

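Request:
arm_command --series '[{"dx": 0,"dy": 0.01,"dz": 0.148,"roll": 0},{"dx": 0,"dy": 0.01,"dz": 0.148,"roll": 0},{"dx": 0,"dy": 0.01,"dz": 0.148,"roll": 0},{"dx": 0,"dy": 0.01,"dz": 0.148,"roll": 0},{"dx": 0,"dy": 0.01,"dz": 0.148,"roll": 0},{"dx": 0,"dy": 0.01,"dz": 0.146,"roll": 0},{"dx": 0,"dy": 0,"dz": 0,"roll": 0},{"dx": 0,"dy": 0,"dz": 0,"roll": 0}]'

```text
t: 10.6
position: [0.5738, -0.1303, 0.2972]
tool_rot: [1.792, 1.557, 0.16]
force: [0.1, 1.2, 0.5]
finger_gap: 0.597
```

```bash

python3 - <<'E'
from h import *
L=loc(cloud('side',np.load('pics/s6.npz')['d']))
k=(abs(L[...,1]-.105)<.005)&(L[...,0]>-.115)&(L[...,0]<-.035)&(L[...,2]>.2)&(L[...,2]<.24)
q=L[k]; 
for x in (-.105,-.09,-.075,-.06,-.045):
    u=q[abs(q[:,0]-x)<.008]; print(x,len(u),np.median(u[:,2]).round(4))
st(); go([-.085,-.1165,.24])
snap('wrist','w7')
E
```

```text
-0.105 24 0.2221
-0.09 26 0.2219
-0.075 27 0.2217
-0.06 29 0.2216
-0.045 28 0.2216
tip loc [-0.0844 -0.1182  0.3342] T x [ 0.014  0.003 -1.   ] y [ 1.    -0.002  0.014] t 10.6 F [0.1 1.2 0.5] gap 0.597 q [-0.23  0.27  0.36  1.65  0.01  1.41]
to [-0.085, -0.1165, 0.24] shares [ 0.3768 -0.0078 -0.0058]
```

View pics/w7.png

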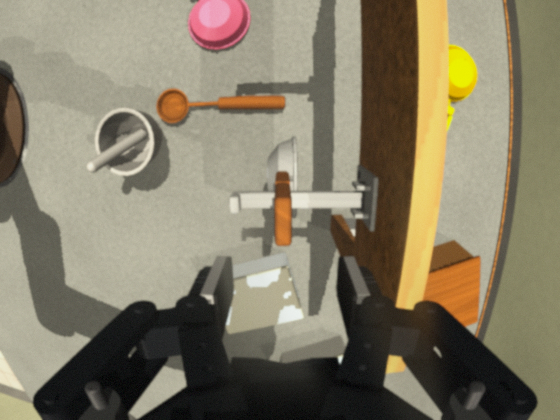

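Request:
arm_command --series '[{"dx": 0.09,"dy": -0.008,"dz": -0.006,"roll": 0},{"dx": 0.09,"dy": 0,"dz": 0,"roll": 0},{"dx": 0.08,"dy": 0,"dz": 0,"roll": 0},{"dx": 0.06,"dy": 0,"dz": 0,"roll": 0},{"dx": 0,"dy": 0,"dz": 0,"roll": 0},{"dx": 0,"dy": 0,"dz": 0,"roll": 0}]' --gripper 0.4

```text
t: 11.15
position: [0.5729, -0.1252, 0.2174]
tool_rot: [1.817, 1.557, 0.189]
force: [0.1, -0.7, 1.3]
finger_gap: 0.399
```

```bash

python3 - <<'E'
from h import *
st(); go([-.085,-.1165,.228])
snap('wrist','w8');snap('side','s8')
p=np.load(f'pics/s8.npz')['p'][130:330,200:400]; cv2.imwrite(f'pics/s8d.png',cv2.resize(p,None,fx=3,fy=3,interpolation=cv2.INTER_CUBIC)[:,:,::-1])
E
```

```text
tip loc [-0.0856 -0.1131  0.2544] T x [ 0.013  0.003 -1.   ] y [1.    0.002 0.013] t 11.15 F [ 0.1 -0.7  1.3] gap 0.399 q [-0.22  0.23  0.14  1.47  0.01  1.41]
to [-0.085, -0.1165, 0.228] shares [0.1055 0.0009 0.0138]
```

View pics/w8.png

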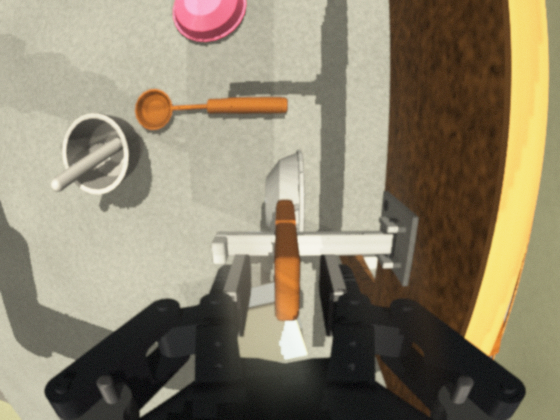

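View pics/s8d.png

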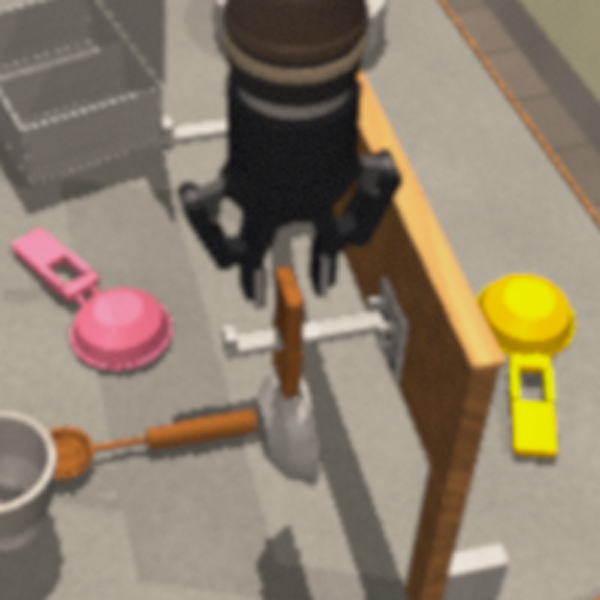

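Request:
arm_command --series '[{"dx": 0.04,"dy": 0,"dz": 0.012,"roll": 0},{"dx": 0.04,"dy": 0,"dz": 0,"roll": 0},{"dx": 0.025,"dy": 0,"dz": 0,"roll": 0},{"dx": 0,"dy": 0,"dz": 0,"roll": 0},{"dx": 0,"dy": 0,"dz": 0,"roll": 0}]'

```text
t: 11.67
position: [0.573, -0.1295, 0.1906]
tool_rot: [1.812, 1.557, 0.182]
force: [0.7, -0.1, 0.8]
finger_gap: 0.398
```

```bash

python3 - <<'E'
from h import *
st(); go([-.085,-.1165,.228])
E
```

```text
tip loc [-0.0852 -0.1174  0.2276] T x [ 0.013  0.003 -1.   ] y [ 1.    -0.001  0.013] t 11.6667 F [ 0.7 -0.1  0.8] gap 0.398 q [-0.23  0.23  0.08  1.41  0.01  1.41]
to [-0.085, -0.1165, 0.228] shares [-0.0018  0.0007 -0.0038]
```

Close the gripper.

Request:
arm_command --series '[{"dx": 0,"dy": 0,"dz": 0,"roll": 0},{"dx": 0,"dy": 0,"dz": 0,"roll": 0},{"dx": 0,"dy": 0,"dz": 0,"roll": 0},{"dx": 0,"dy": 0,"dz": 0,"roll": 0},{"dx": 0,"dy": 0,"dz": 0,"roll": 0},{"dx": 0,"dy": 0,"dz": 0,"roll": 0}]' --gripper 0

```text
t: 12.17
position: [0.5737, -0.1296, 0.1917]
tool_rot: [1.747, 1.555, 0.116]
force: [-0.0, -0.6, 2.2]
finger_gap: 0.134
```

```bash

python3 - <<'E'
from h import *
st()
snap('side','s9')
p=np.load(f'pics/s9.npz')['p'][130:330,200:400]; cv2.imwrite(f'pics/s9d.png',cv2.resize(p,None,fx=3,fy=3,interpolation=cv2.INTER_CUBIC)[:,:,::-1])
E
```

```text
tip loc [-0.0845 -0.1175  0.2287] T x [ 0.015  0.003 -1.   ] y [ 1.    -0.001  0.015] t 12.1667 F [ 0.  -0.6  2.2] gap 0.134 q [-0.23  0.23  0.09  1.41  0.01  1.41]
```

View pics/s9d.png

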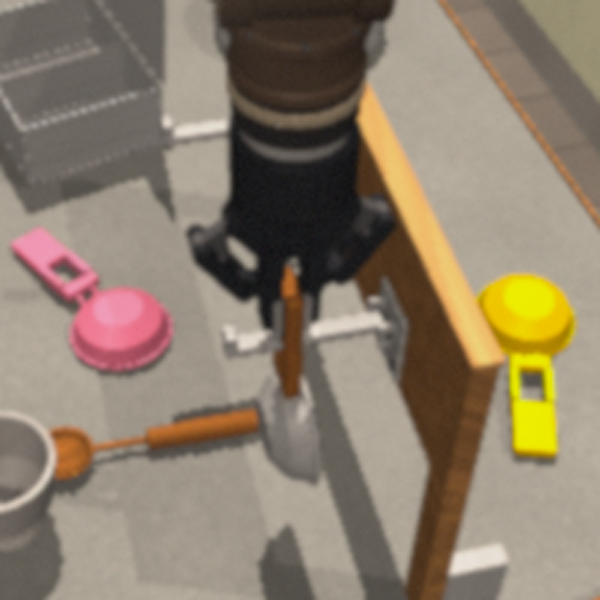

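Request:
arm_command --series '[{"dx": -0.026,"dy": 0,"dz": 0,"roll": 0},{"dx": -0.026,"dy": 0,"dz": 0,"roll": 0},{"dx": -0.024,"dy": 0,"dz": 0,"roll": 0},{"dx": 0,"dy": 0,"dz": 0,"roll": 0},{"dx": 0,"dy": 0,"dz": 0,"roll": 0}]'

```text
t: 12.63
position: [0.5735, -0.1296, 0.2108]
tool_rot: [1.755, 1.555, 0.124]
force: [0.2, -0.5, -2.0]
finger_gap: 0.138
```

```bash

python3 - <<'E'
from h import *
st()
snap('side','s10'); snap('wrist','w10')
p=np.load(f'pics/s10.npz')['p'][130:330,200:400]; cv2.imwrite(f'pics/s10d.png',cv2.resize(p,None,fx=3,fy=3,interpolation=cv2.INTER_CUBIC)[:,:,::-1])
E
```

```text
tip loc [-0.0846 -0.1175  0.2478] T x [ 0.015  0.003 -1.   ] y [ 1.    -0.001  0.015] t 12.6333 F [ 0.2 -0.5 -2. ] gap 0.138 q [-0.23  0.24  0.13  1.45  0.01  1.41]
```

View pics/s10d.png

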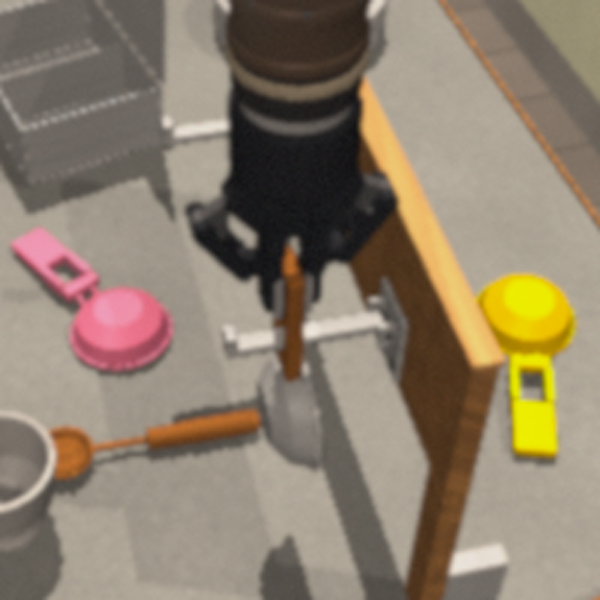

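View pics/w10.png

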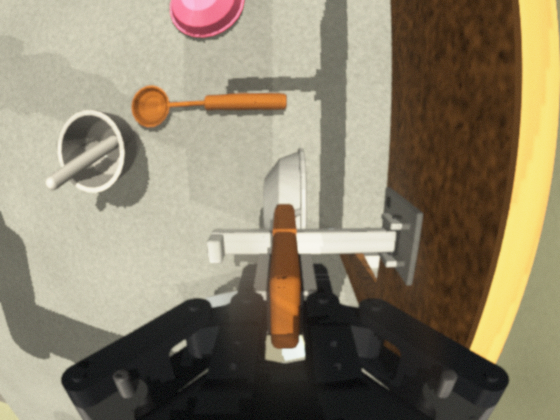

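Request:
arm_command --series '[{"dx": 0,"dy": -0.03,"dz": 0,"roll": 0},{"dx": 0,"dy": -0.05,"dz": 0,"roll": 0},{"dx": 0,"dy": -0.05,"dz": 0,"roll": 0},{"dx": 0,"dy": -0.06,"dz": 0,"roll": 0},{"dx": 0,"dy": -0.06,"dz": 0,"roll": 0},{"dx": 0,"dy": -0.05,"dz": 0,"roll": 0},{"dx": 0,"dy": 0,"dz": 0,"roll": 0},{"dx": 0,"dy": 0,"dz": 0,"roll": 0}]'

```text
t: 13.4
position: [0.4977, -0.125, 0.2094]
tool_rot: [1.76, 1.556, 0.129]
force: [1.1, 0.5, -0.7]
finger_gap: 0.131
```

```bash

python3 - <<'E'
from h import *
st()
snap('side','s11')
p=np.load(f'pics/s11.npz')['p'][130:330,180:380]; cv2.imwrite(f'pics/s11d.png',cv2.resize(p,None,fx=3,fy=3,interpolation=cv2.INTER_CUBIC)[:,:,::-1])
E
```

```text
tip loc [-0.1606 -0.1174  0.2464] T x [ 0.015  0.003 -1.   ] y [ 1.    -0.001  0.015] t 13.4 F [ 1.1  0.5 -0.7] gap 0.131 q [-0.25  0.09 -0.05  1.42  0.01  1.38]
```

View pics/s11d.png

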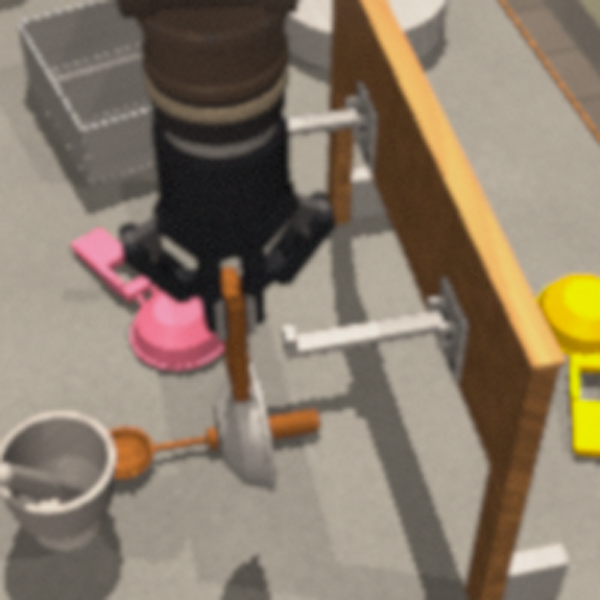

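Request:
arm_command --series '[{"dx": 0,"dy": 0,"dz": -0.05,"roll": 0},{"dx": 0,"dy": 0,"dz": -0.09,"roll": 0},{"dx": 0,"dy": 0,"dz": -0.11,"roll": 0},{"dx": 0,"dy": 0,"dz": -0.11,"roll": 0},{"dx": 0,"dy": 0,"dz": -0.11,"roll": 0},{"dx": 0,"dy": 0,"dz": -0.11,"roll": 0},{"dx": 0,"dy": 0,"dz": -0.11,"roll": 0},{"dx": 0,"dy": 0,"dz": -0.09,"roll": 0},{"dx": 0,"dy": 0,"dz": -0.07,"roll": 0},{"dx": 0,"dy": 0,"dz": -0.03,"roll": 0},{"dx": 0,"dy": 0,"dz": 0,"roll": 0},{"dx": 0,"dy": 0,"dz": 0,"roll": 0}]'

```text
t: 14.45
position: [0.5116, 0.0947, 0.2096]
tool_rot: [1.739, 1.557, 0.109]
force: [1.0, -0.5, -1.6]
finger_gap: 0.134
```

```bash

python3 - <<'E'
from h import *
st(); go([-.16,.1028,.2475])
snap('side','s12');snap('wrist','w12');snap('top','t12')
p=np.load(f'pics/s12.npz')['p'][80:280,180:380]; cv2.imwrite(f'pics/s12d.png',cv2.resize(p,None,fx=3,fy=3,interpolation=cv2.INTER_CUBIC)[:,:,::-1])
E
```

```text
tip loc [-0.1598  0.1027  0.2466] T x [ 0.014  0.002 -1.   ] y [1.    0.    0.014] t 14.45 F [ 1.  -0.4 -1.6] gap 0.134 q [ 0.18  0.1  -0.03  1.42 -0.    1.81]
to [-0.16, 0.1028, 0.2475] shares [-0.0038 -0.0008 -0.0003]
```

View pics/s12d.png

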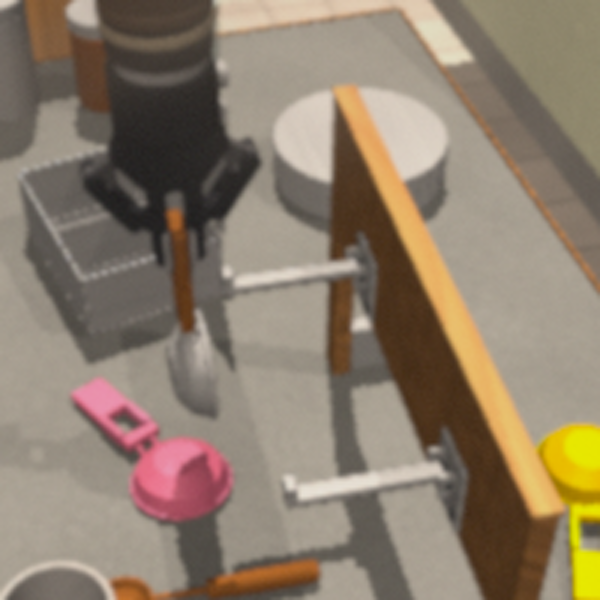

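View pics/w12.png

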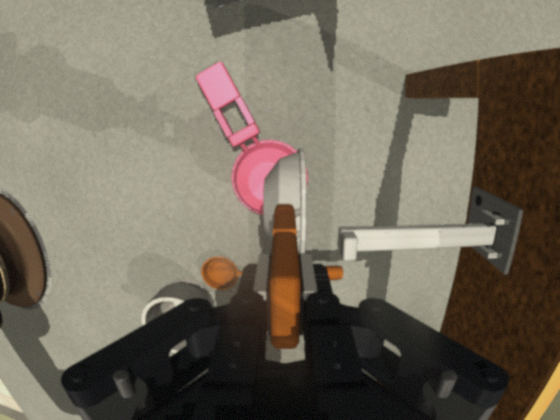

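```bash

python3 - <<'E'
from h import *
k=robot.camera_params('wrist'); p,T,s=tool()
Rc=R.from_euler('xyz',k['rotation']).as_matrix(); Rrel=T.T@Rc; prel=T.T@(k['eye']-p)
rr,cc=np.mgrid[0:420,0:560].astype(float)
u=(cc-k['cx']); v=(rr-k['cy']); r=np.hypot(u,v); th=r/k['fx']; 
def tc(n):
    f=np.load(f'pics/{n}.npz'); d=f['d']
    z=d; rho=z*np.tan(th)
    P=np.stack([u/np.maximum(r,1e-6)*rho,v/np.maximum(r,1e-6)*rho,z],-1)
    return P@Rrel.T+prel, f['p'].astype(int)
for n in ('w10','w12'):
    P,I=tc(n)
    for c0,c1 in ((320,345),(345,365),(365,390),(390,430)):
        S=I[:,c0:c1]; Q=P[:,c0:c1]
        # arm points: depth range along tool x: upper face
        m=(abs(Q[...,0]-(.0+ (0.2478-.219)-.037))<.006)&(S.min(-1)>120)
        q=Q[m]
        if len(q)>20:
            rows=np.where(m)[0]
            print(n,c0,c1,len(q),'toolx',np.median(q[:,0]).round(4),'tooly',np.percentile(q[:,1],[3,97]).round(4),'toolz',np.percentile(q[:,2],[3,50,97]).round(4),'rows',np.percentile(rows,[3,97]))
E
```

```text
w10 320 345 622 toolx -0.0085 tooly [0.0213 0.0351] toolz [-0.0084 -0.0024  0.0052] rows [229. 253.]
w10 345 365 497 toolx -0.0083 tooly [0.036  0.0474] toolz [-0.0084 -0.0026  0.0051] rows [228. 252.]
w10 365 390 607 toolx -0.0082 tooly [0.0481 0.063 ] toolz [-0.0082 -0.0023  0.0088] rows [229.   258.82]
w10 390 430 204 toolx -0.0087 tooly [0.0617 0.0674] toolz [-0.0152 -0.0041  0.011 ] rows [220.09 264.  ]
w12 345 365 205 toolx -0.0091 tooly [0.0365 0.0473] toolz [-0.0098 -0.0052  0.0035] rows [229. 250.]
w12 365 390 555 toolx -0.0089 tooly [0.0478 0.0625] toolz [-0.0094 -0.0034  0.0037] rows [229. 250.]
w12 390 430 843 toolx -0.0087 tooly [0.0637 0.0891] toolz [-0.0095 -0.0035  0.0032] rows [228. 248.]
```

```bash

python3 - <<'E'
from h import *
k=robot.camera_params('wrist'); p,T,s=tool()
Rc=R.from_euler('xyz',k['rotation']).as_matrix(); Rrel=T.T@Rc; prel=T.T@(k['eye']-p)
rr,cc=np.mgrid[0:420,0:560].astype(float)
u=(cc-k['cx']); v=(rr-k['cy']); r=np.hypot(u,v); th=r/k['fx']
f=np.load('pics/w12.npz'); z=f['d']; rho=z*np.tan(th)
P=np.stack([u/np.maximum(r,1e-6)*rho,v/np.maximum(r,1e-6)*rho,z],-1)@Rrel.T+prel
for rw in range(200,350,6): print(rw,P[rw,285].round(4).tolist(),P[rw,292].round(4).tolist(),z[rw,285].round(3))
E
```

```text
200 [0.0357, 0.0009, -0.0143] [0.0337, 0.0057, -0.0149] 0.225
206 [0.0121, 0.0009, -0.0173] [0.0159, 0.0053, -0.0161] 0.202
212 [0.0001, 0.0009, -0.0173] [0.0006, 0.005, -0.0172] 0.19
218 [-0.009, 0.0008, -0.0168] [-0.0099, 0.0047, -0.0171] 0.182
224 [-0.0209, 0.0008, -0.0176] [-0.0202, 0.0045, -0.0174] 0.17
230 [-0.0281, 0.0008, -0.0171] [-0.0281, 0.0044, -0.0171] 0.163
236 [-0.0373, 0.0008, -0.0177] [-0.0364, 0.0042, -0.0173] 0.154
242 [-0.0458, 0.0008, -0.0182] [-0.0446, 0.004, -0.0177] 0.146
248 [-0.0505, 0.0008, -0.0174] [-0.0512, 0.0039, -0.0177] 0.142
254 [-0.0568, 0.0008, -0.0175] [-0.0573, 0.0038, -0.0178] 0.136
260 [-0.0634, 0.0008, -0.018] [-0.0628, 0.0036, -0.0177] 0.129
266 [-0.0677, 0.0008, -0.0175] [-0.0688, 0.0035, -0.0181] 0.126
272 [-0.0718, 0.0008, -0.0171] [-0.0733, 0.0034, -0.0179] 0.122
278 [-0.076, 0.0008, -0.0168] [-0.0761, 0.0034, -0.0169] 0.118
284 [-0.0778, 0.0008, -0.0154] [-0.0772, 0.0034, -0.015] 0.117
290 [-0.077, 0.0008, -0.0123] [-0.0777, 0.0034, -0.0127] 0.118
296 [-0.0773, 0.0008, -0.0097] [-0.0779, 0.0034, -0.0102] 0.119
302 [-0.0772, 0.0008, -0.0069] [-0.0775, 0.0034, -0.0071] 0.12
308 [-0.0772, 0.0008, -0.0042] [-0.0767, 0.0035, -0.0038] 0.121
314 [-0.0784, 0.0008, -0.0021] [-0.0786, 0.0035, -0.0023] 0.12
320 [-0.078, 0.0008, 0.0011] [-0.0772, 0.0035, 0.0018] 0.121
326 [-0.0776, 0.0008, 0.0045] [-0.0782, 0.0036, 0.004] 0.123
332 [-0.0779, 0.0008, 0.0074] [-0.0776, 0.0036, 0.0076] 0.123
338 [-0.0774, 0.0008, 0.011] [-0.0776, 0.0036, 0.0109] 0.125
344 [-0.0779, 0.0008, 0.0139] [-0.0775, 0.0037, 0.0143] 0.125
```

Request:
arm_command --series '[{"dx": -0.002,"dy": 0,"dz": -0.013,"roll": 0},{"dx": 0,"dy": 0,"dz": 0,"roll": 0},{"dx": 0,"dy": 0.03,"dz": 0,"roll": 0},{"dx": 0,"dy": 0.05,"dz": 0,"roll": 0},{"dx": 0,"dy": 0.05,"dz": 0,"roll": 0},{"dx": 0,"dy": 0,"dz": 0,"roll": 0},{"dx": 0,"dy": 0,"dz": 0,"roll": 0}]'

```text
t: 15.18
position: [0.5446, 0.0955, 0.2104]
tool_rot: [1.767, 1.557, 0.136]
force: [-0.9, -0.3, -1.3]
finger_gap: 0.132
```

```bash

python3 - <<'E'
from h import *
st(); go([-.085,.106,.2475])
snap('side','s13');snap('wrist','w13')
p=np.load(f'pics/s13.npz')['p'][80:280,180:380]; cv2.imwrite(f'pics/s13d.png',cv2.resize(p,None,fx=3,fy=3,interpolation=cv2.INTER_CUBIC)[:,:,::-1])
E
```

```text
tip loc [-0.1268  0.1055  0.2474] T x [ 0.014  0.003 -1.   ] y [ 1.    -0.001  0.014] t 15.1833 F [-0.9 -0.4 -1.3] gap 0.132 q [ 0.17  0.17  0.04  1.43 -0.    1.81]
to [-0.085, 0.106, 0.2475] shares [ 0.0021  0.1673 -0.0022]
```

View pics/s13d.png

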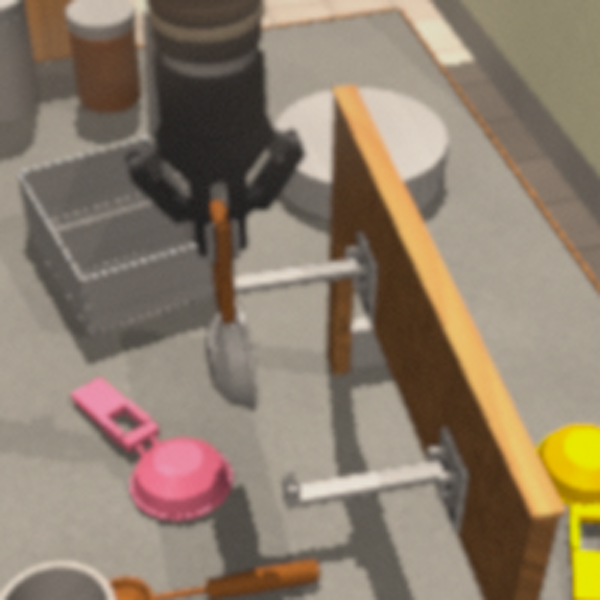

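View pics/w13.png

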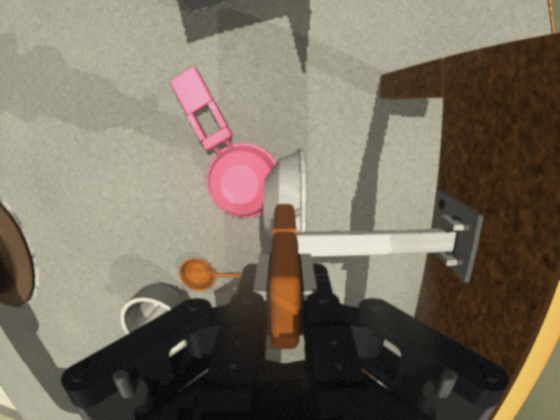

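Request:
arm_command --series '[{"dx": 0,"dy": 0.03,"dz": 0,"roll": 0},{"dx": 0,"dy": 0.05,"dz": 0,"roll": 0},{"dx": 0,"dy": 0.05,"dz": 0,"roll": 0},{"dx": 0,"dy": 0.037,"dz": 0,"roll": 0},{"dx": 0,"dy": 0,"dz": 0,"roll": 0},{"dx": 0,"dy": 0,"dz": 0,"roll": 0}]'

```text
t: 15.78
position: [0.5858, 0.0933, 0.2111]
tool_rot: [1.776, 1.557, 0.145]
force: [-0.4, 0.1, -1.8]
finger_gap: 0.136
```

```bash

python3 - <<'E'
from h import *
st(); go([-.085,.106,.2295])
snap('wrist','w14');snap('side','s14')
p=np.load(f'pics/s14.npz')['p'][80:280,180:380]; cv2.imwrite(f'pics/s14d.png',cv2.resize(p,None,fx=3,fy=3,interpolation=cv2.INTER_CUBIC)[:,:,::-1])
E
```

```text
tip loc [-0.0856  0.1057  0.2481] T x [ 0.014  0.003 -1.   ] y [ 1.    -0.001  0.014] t 15.7833 F [-0.4  0.1 -1.8] gap 0.136 q [ 0.16  0.25  0.14  1.45 -0.    1.79]
to [-0.085, 0.106, 0.2295] shares [ 0.0744  0.0012 -0.001 ]
```

View pics/w14.png

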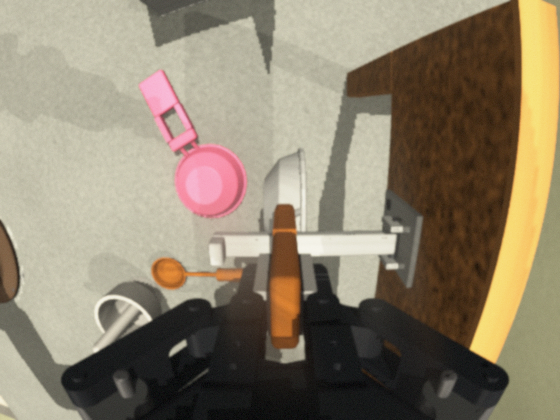

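View pics/s14d.png

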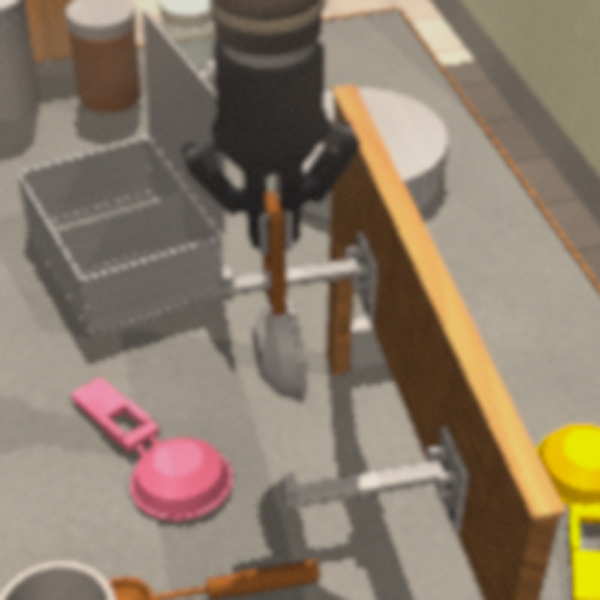

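Request:
arm_command --series '[{"dx": 0.025,"dy": 0,"dz": 0,"roll": 0},{"dx": 0.025,"dy": 0,"dz": 0,"roll": 0},{"dx": 0.014,"dy": 0,"dz": 0,"roll": 0},{"dx": 0,"dy": 0,"dz": 0,"roll": 0},{"dx": 0,"dy": 0,"dz": 0,"roll": 0}]'

```text
t: 16.3
position: [0.5856, 0.0933, 0.195]
tool_rot: [1.768, 1.557, 0.137]
force: [0.8, -0.0, -2.1]
finger_gap: 0.132
```

Request:
arm_command --series '[{"dx": 0.01,"dy": 0,"dz": 0,"roll": 0},{"dx": 0,"dy": 0,"dz": 0,"roll": 0}]'

```text
t: 16.47
position: [0.586, 0.0934, 0.1927]
tool_rot: [1.77, 1.556, 0.139]
force: [0.3, -0.3, -2.4]
finger_gap: 0.132
```

Request:
arm_command --series '[{"dx": 0.005,"dy": 0,"dz": 0,"roll": 0},{"dx": 0,"dy": 0,"dz": 0,"roll": 0}]'

```text
t: 16.63
position: [0.5862, 0.0934, 0.1919]
tool_rot: [1.772, 1.556, 0.141]
force: [-0.1, -0.2, -0.8]
finger_gap: 0.134
```

Request:
arm_command --series '[{"dx": 0.003,"dy": 0,"dz": 0,"roll": 0},{"dx": 0,"dy": 0,"dz": 0,"roll": 0}]'

```text
t: 16.8
position: [0.5863, 0.0934, 0.1917]
tool_rot: [1.774, 1.555, 0.143]
force: [-1.0, 0.1, 3.4]
finger_gap: 0.132
```

Request:
arm_command --series '[{"dx": 0,"dy": 0,"dz": 0,"roll": 0},{"dx": 0,"dy": 0,"dz": 0,"roll": 0},{"dx": 0,"dy": 0,"dz": 0,"roll": 0},{"dx": 0,"dy": 0,"dz": 0,"roll": 0}]' --gripper 0.4

```text
t: 17.13
position: [0.5861, 0.0934, 0.1908]
tool_rot: [1.77, 1.556, 0.139]
force: [0.3, 0.3, 1.0]
finger_gap: 0.401
```

```bash

python3 - <<'E'
from h import *
st()
snap('wrist','w15');snap('side','s15')
p=np.load(f'pics/s15.npz')['p'][80:280,180:380]; cv2.imwrite(f'pics/s15d.png',cv2.resize(p,None,fx=3,fy=3,interpolation=cv2.INTER_CUBIC)[:,:,::-1])
E
```

```text
tip loc [-0.0853  0.1058  0.2278] T x [ 0.014  0.003 -1.   ] y [ 1.    -0.001  0.014] t 17.1333 F [0.3 0.3 1. ] gap 0.401 q [ 0.16  0.24  0.1   1.41 -0.    1.79]
```

View pics/w15.png

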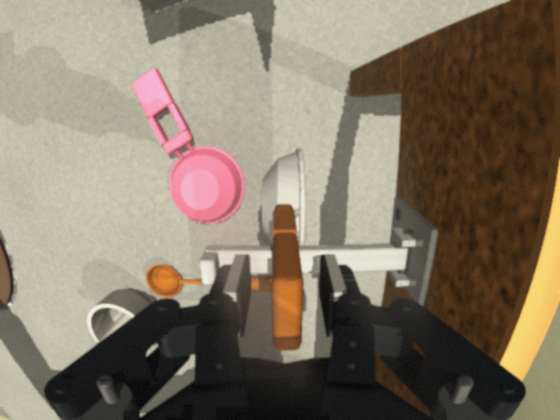

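View pics/s15d.png

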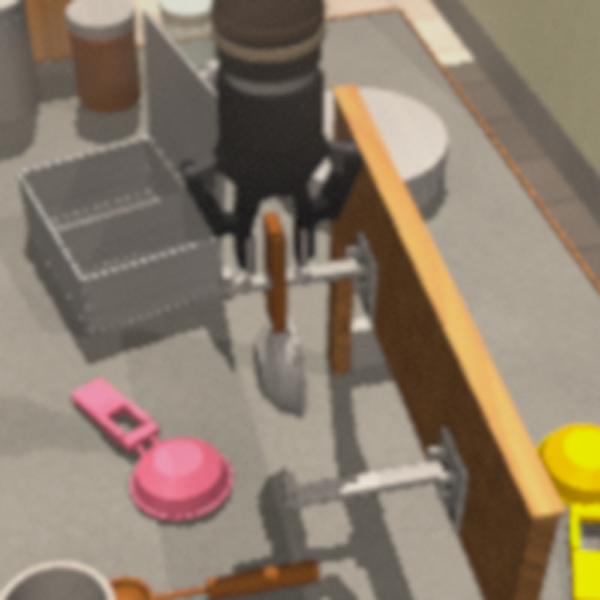

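Request:
arm_command --series '[{"dx": -0.04,"dy": 0,"dz": 0,"roll": 0},{"dx": -0.08,"dy": 0,"dz": 0,"roll": 0},{"dx": -0.12,"dy": 0,"dz": 0,"roll": 0},{"dx": -0.12,"dy": 0,"dz": 0,"roll": 0},{"dx": -0.08,"dy": 0,"dz": 0,"roll": 0},{"dx": 0,"dy": 0,"dz": 0,"roll": -0.0385},{"dx": 0,"dy": 0,"dz": 0,"roll": -0.0385},{"dx": 0,"dy": 0,"dz": 0,"roll": -0.0385},{"dx": 0,"dy": 0,"dz": 0,"roll": -0.0385},{"dx": 0,"dy": 0,"dz": 0,"roll": -0.0385},{"dx": 0,"dy": 0,"dz": 0,"roll": -0.0385},{"dx": 0,"dy": 0,"dz": 0,"roll": -0.0385}]'

```text
t: 18.23
position: [0.5845, 0.0932, 0.3018]
tool_rot: [0.919, 1.555, 0.142]
force: [0.2, -0.1, 0.1]
finger_gap: 0.396
```

Request:
arm_command --series '[{"dx": 0,"dy": 0,"dz": 0,"roll": -0.0385},{"dx": 0,"dy": 0,"dz": 0,"roll": -0.0385},{"dx": 0,"dy": 0,"dz": 0,"roll": -0.0385},{"dx": 0,"dy": 0,"dz": 0,"roll": -0.0385},{"dx": 0,"dy": 0,"dz": 0,"roll": -0.0385},{"dx": 0,"dy": 0,"dz": 0,"roll": -0.0385},{"dx": 0,"dy": 0,"dz": 0,"roll": 0},{"dx": 0,"dy": 0,"dz": 0,"roll": 0}]'

```text
t: 18.9
position: [0.5845, 0.0932, 0.3015]
tool_rot: [0.204, 1.555, 0.142]
force: [-0.1, -0.0, 0.8]
finger_gap: 0.399
```

```bash

python3 - <<'E'
from h import *
st(); go([-.118,-.1153,.33])
p,T,s=tool(); k=robot.camera_params('wrist')
snap('wrist','w16');snap('side','s16')
p=np.load(f'pics/s16.npz')['p'][80:280,180:380]; cv2.imwrite(f'pics/s16d.png',cv2.resize(p,None,fx=3,fy=3,interpolation=cv2.INTER_CUBIC)[:,:,::-1])
E
```

```text
tip loc [-0.0869  0.1055  0.3385] T x [ 0.015  0.003 -1.   ] y [0.002 1.    0.003] t 18.9 F [-0.1 -0.   0.8] gap 0.399 q [ 0.16  0.28  0.38  1.66 -0.    0.22]
to [-0.118, -0.1153, 0.33] shares [ 0.0296 -0.8837 -0.1229]
```

View pics/w16.png

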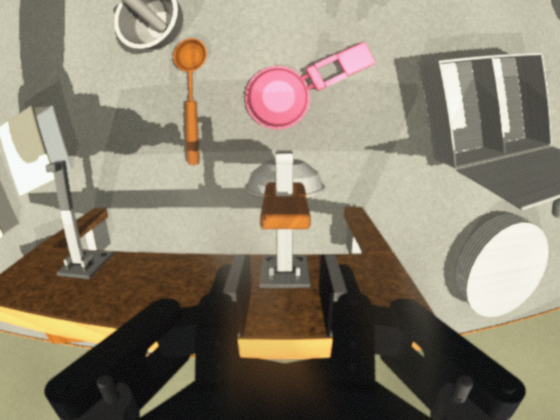

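View pics/s16d.png

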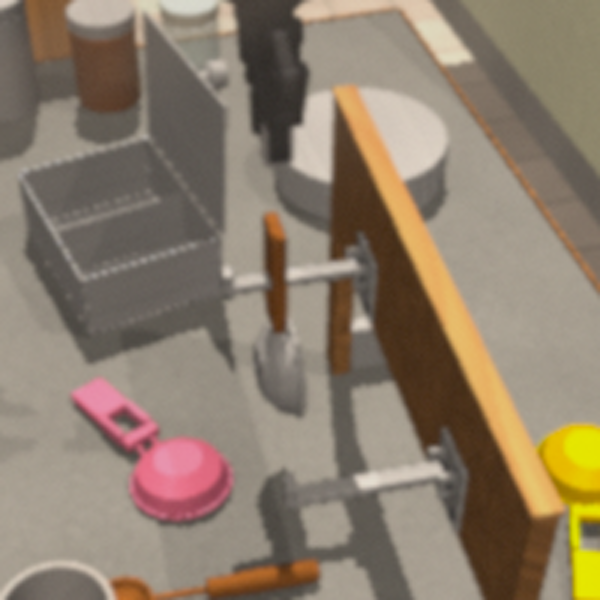

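Request:
arm_command --series '[{"dx": 0,"dy": -0.06,"dz": -0.016,"roll": 0},{"dx": 0,"dy": -0.12,"dz": -0.016,"roll": 0},{"dx": 0,"dy": -0.14,"dz": -0.016,"roll": 0},{"dx": 0,"dy": -0.14,"dz": -0.016,"roll": 0},{"dx": 0,"dy": -0.14,"dz": -0.016,"roll": 0},{"dx": 0,"dy": -0.14,"dz": -0.016,"roll": 0},{"dx": 0,"dy": -0.1,"dz": -0.016,"roll": 0},{"dx": 0,"dy": -0.04,"dz": -0.004,"roll": 0},{"dx": 0,"dy": 0,"dz": 0,"roll": 0},{"dx": 0,"dy": 0,"dz": 0,"roll": 0}]'

```text
t: 19.83
position: [0.5425, -0.125, 0.3]
tool_rot: [0.229, 1.556, 0.169]
force: [-1.0, 0.4, -0.0]
finger_gap: 0.4
```

```bash

python3 - <<'E'
from h import *
st(); go([-.116,-.1153,.205])
p,T,s=tool(); k=robot.camera_params('wrist')
_,d=snap('wrist','w17')
Rc=R.from_euler('xyz',k['rotation']).as_matrix(); rr,cc=np.mgrid[0:420,0:560].astype(float)
u=(cc-k['cx']); v=(rr-k['cy']); r=np.hypot(u,v)+1e-6; rho=d*np.tan(r/k['fx'])
L=loc(np.stack([u/r*rho,v/r*rho,d],-1)@Rc.T+k['eye'])
m=(abs(L[...,2]-.219)<.006)&(L[...,0]>-.12)&(L[...,0]<-.04)&(abs(L[...,1]+.1153)<.02)
q=L[m]; print(len(q),np.percentile(q,[2,50,98],axis=0).round(4).tolist())
E
```

```text
tip loc [-0.1159 -0.1147  0.337 ] T x [ 0.015  0.003 -1.   ] y [0.001 1.    0.003] t 19.8333 F [-1.   0.4 -0. ] gap 0.4 q [-0.23  0.2   0.29  1.64  0.01 -0.17]
to [-0.116, -0.1153, 0.205] shares [ 0.5278 -0.004  -0.0082]
1238 [[-0.1148, -0.1232, 0.2181], [-0.0808, -0.1163, 0.2196], [-0.0418, -0.11, 0.2209]]
```

View pics/w17.png

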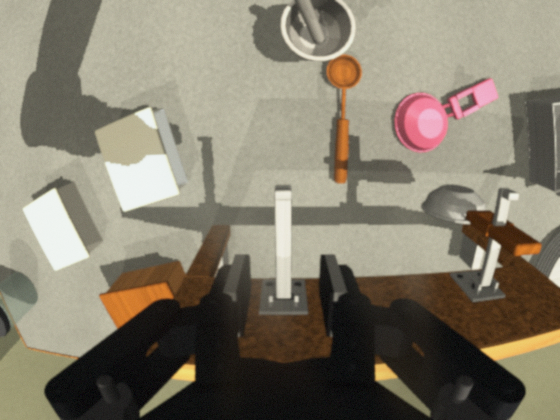

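Request:
arm_command --series '[{"dx": 0.1,"dy": -0.006,"dz": 0,"roll": 0},{"dx": 0.12,"dy": 0,"dz": 0,"roll": 0},{"dx": 0.12,"dy": 0,"dz": 0,"roll": 0},{"dx": 0.1,"dy": 0,"dz": -0.004,"roll": 0},{"dx": 0.06,"dy": 0,"dz": -0.004,"roll": 0},{"dx": 0.025,"dy": 0,"dz": 0,"roll": 0},{"dx": 0,"dy": 0,"dz": 0,"roll": 0},{"dx": 0,"dy": 0,"dz": 0,"roll": 0}]'

```text
t: 20.55
position: [0.5431, -0.125, 0.1693]
tool_rot: [0.193, 1.555, 0.136]
force: [-0.4, 0.2, -0.5]
finger_gap: 0.402
```

```bash

python3 - <<'E'
from h import *
st(); go([-.116,-.1163,.205])
E
```

```text
tip loc [-0.1154 -0.1147  0.2063] T x [ 0.015  0.003 -1.   ] y [-0.002  1.     0.003] t 20.55 F [-0.4  0.1 -0.5] gap 0.402 q [-0.23  0.17 -0.04  1.35  0.01 -0.17]
to [-0.116, -0.1163, 0.205] shares [ 0.0053 -0.0062 -0.0027]
```

Request:
arm_command --series '[{"dx": 0.004,"dy": -0.006,"dz": 0,"roll": 0},{"dx": 0,"dy": 0,"dz": 0,"roll": 0},{"dx": 0,"dy": 0,"dz": 0,"roll": 0},{"dx": 0,"dy": 0,"dz": 0,"roll": 0},{"dx": 0,"dy": 0,"dz": 0,"roll": 0},{"dx": 0,"dy": 0,"dz": 0,"roll": 0}]' --gripper 0

```text
t: 21.05
position: [0.5436, -0.1263, 0.1693]
tool_rot: [0.287, 1.553, 0.23]
force: [0.3, 4.9, 3.8]
finger_gap: 0.151
```

```bash

python3 - <<'E'
from h import *
st()
_,d=snap('side','s18')
p=np.load(f'pics/s18.npz')['p'][130:330,200:400]; cv2.imwrite(f'pics/s18d.png',cv2.resize(p,None,fx=3,fy=3,interpolation=cv2.INTER_CUBIC)[:,:,::-1])
pre=None
for f in range(0,80,5):
    a=np.radians(f); x=-.018-.098*np.cos(a); z=.215+.098*np.sin(a)
    if pre: print(f,'down',round(-(z-pre[1])/.25,4),'dz',round((x-pre[0])/.25,4))
    pre=(x,z)
E
```

```text
tip loc [-0.1148 -0.116   0.2063] T x [ 0.017  0.005 -1.   ] y [-0.001  1.     0.005] t 21.05 F [0.  4.9 3.8] gap 0.151 q [-0.23  0.17 -0.04  1.34  0.01 -0.18]
5 down -0.0342 dz 0.0015
10 down -0.0339 dz 0.0045
15 down -0.0334 dz 0.0074
20 down -0.0326 dz 0.0103
25 down -0.0316 dz 0.0131
30 down -0.0303 dz 0.0158
35 down -0.0288 dz 0.0184
40 down -0.0271 dz 0.0208
45 down -0.0252 dz 0.0231
50 down -0.0231 dz 0.0252
55 down -0.0208 dz 0.0271
60 down -0.0184 dz 0.0288
65 down -0.0158 dz 0.0303
70 down -0.0131 dz 0.0316
75 down -0.0103 dz 0.0326
```

View pics/s18d.png

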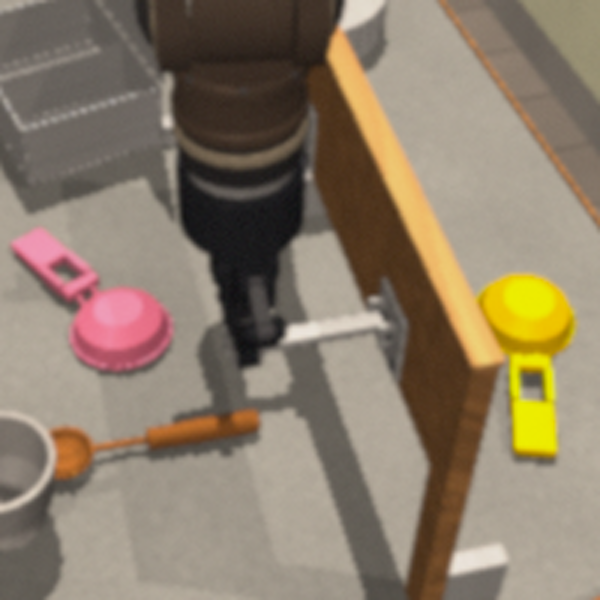

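Request:
arm_command --series '[{"dx": -0.034,"dy": 0,"dz": 0.0015,"roll": 0},{"dx": -0.034,"dy": 0,"dz": 0.0045,"roll": 0},{"dx": -0.033,"dy": 0,"dz": 0.0075,"roll": 0},{"dx": -0.033,"dy": 0,"dz": 0.0105,"roll": 0},{"dx": -0.032,"dy": 0,"dz": 0.013,"roll": 0},{"dx": -0.03,"dy": 0,"dz": 0.016,"roll": 0},{"dx": 0,"dy": 0,"dz": 0,"roll": 0}]'

```text
t: 21.68
position: [0.5572, -0.1271, 0.2169]
tool_rot: [0.339, 1.553, 0.282]
force: [7.6, 5.4, -6.9]
finger_gap: 0.144
```

```bash

python3 - <<'E'
from h import *
st(); p,T,s=tool(); print('grip rel hinge', (loc(p)-[-.018,0,.178]).round(4))
E
```

```text
tip loc [-0.1011 -0.116   0.2539] T x [ 0.016  0.006 -1.   ] y [-0.002  1.     0.006] t 21.6833 F [ 7.3  5.9 -6.9] gap 0.144 q [-0.23  0.2   0.1   1.45  0.01 -0.17]
grip rel hinge [-0.0831 -0.116   0.0389]
```

Request:
arm_command --series '[{"dx": -0.029,"dy": 0,"dz": 0.018,"roll": 0},{"dx": -0.027,"dy": 0,"dz": 0.021,"roll": 0},{"dx": -0.025,"dy": 0,"dz": 0.023,"roll": 0},{"dx": -0.023,"dy": 0,"dz": 0.025,"roll": 0},{"dx": -0.021,"dy": 0,"dz": 0.027,"roll": 0},{"dx": -0.018,"dy": 0,"dz": 0.029,"roll": 0},{"dx": 0,"dy": 0,"dz": 0,"roll": 0}]'

```text
t: 22.27
position: [0.591, -0.129, 0.2517]
tool_rot: [0.476, 1.557, 0.418]
force: [3.0, 5.3, -8.3]
finger_gap: 0.146
```

```bash

python3 - <<'E'
from h import *
st(); p,T,s=tool(); print('grip rel hinge', (loc(p)-[-.018,0,.178-.01]).round(4))
_,d=snap('side','s19')
p=np.load(f'pics/s19.npz')['p'][130:330,200:400]; cv2.imwrite(f'pics/s19d.png',cv2.resize(p,None,fx=3,fy=3,interpolation=cv2.INTER_CUBIC)[:,:,::-1])
E
```

```text
tip loc [-0.0673 -0.1159  0.2887] T x [ 0.012  0.006 -1.   ] y [-0.002  1.     0.006] t 22.2667 F [ 2.7  5.5 -8.3] gap 0.146 q [-0.22  0.28  0.28  1.56  0.01 -0.16]
grip rel hinge [-0.0493 -0.1159  0.0837]
```

View pics/s19d.png

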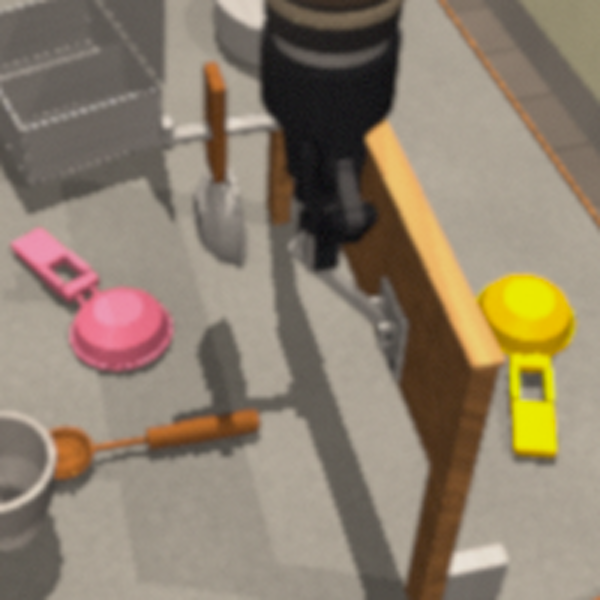

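Request:
arm_command --series '[{"dx": -0.016,"dy": 0,"dz": 0.03,"roll": 0},{"dx": -0.013,"dy": 0,"dz": 0.032,"roll": 0},{"dx": -0.01,"dy": 0,"dz": 0.033,"roll": 0},{"dx": 0,"dy": 0,"dz": 0,"roll": 0}]'

```text
t: 22.65
position: [0.6141, -0.1303, 0.2617]
tool_rot: [0.508, 1.558, 0.45]
force: [1.6, 5.3, -7.5]
finger_gap: 0.141
```

Request:
arm_command --series '[{"dx": 0,"dy": 0,"dz": 0,"roll": 0},{"dx": 0,"dy": 0,"dz": 0,"roll": 0},{"dx": 0,"dy": 0,"dz": 0,"roll": 0},{"dx": 0,"dy": 0,"dz": 0,"roll": 0}]' --gripper 0.4

```text
t: 22.98
position: [0.6139, -0.1322, 0.2641]
tool_rot: [0.143, 1.555, 0.084]
force: [0.2, 1.1, 0.5]
finger_gap: 0.404
```

```bash

python3 - <<'E'
from h import *
st(); p,T,s=tool(); print('grip rel hinge', (loc(p)-[-.018,0,.178-.01]).round(4))
E
```

```text
tip loc [-0.0442 -0.1177  0.3011] T x [ 0.016  0.002 -1.   ] y [-0.001  1.     0.002] t 22.9833 F [0.1 1.1 0.5] gap 0.404 q [-0.21  0.33  0.37  1.6   0.   -0.16]
grip rel hinge [-0.0262 -0.1177  0.0961]
```

Request:
arm_command --series '[{"dx": 0,"dy": 0,"dz": -0.08,"roll": 0},{"dx": 0,"dy": 0.004,"dz": -0.14,"roll": 0},{"dx": 0,"dy": 0,"dz": -0.06,"roll": 0},{"dx": 0,"dy": 0,"dz": 0,"roll": 0}]'

```text
t: 23.32
position: [0.5413, -0.1268, 0.2641]
tool_rot: [0.137, 1.554, 0.078]
force: [0.9, -0.5, -0.1]
finger_gap: 0.398
```

Request:
arm_command --series '[{"dx": 0.03,"dy": 0,"dz": 0,"roll": 0},{"dx": 0.03,"dy": 0,"dz": 0,"roll": 0},{"dx": 0,"dy": 0,"dz": 0,"roll": 0},{"dx": 0,"dy": 0,"dz": 0,"roll": 0},{"dx": 0,"dy": 0,"dz": 0,"roll": 0}]' --gripper 0

```text
t: 23.73
position: [0.5446, -0.1267, 0.2464]
tool_rot: [0.228, 1.557, 0.17]
force: [-0.9, -0.1, -0.2]
finger_gap: -0.002
```

```bash

python3 - <<'E'
from h import *
st(); go([-.040,-.1163,.286])
_,d=snap('side','s20')
p=np.load(f'pics/s20.npz')['p'][130:330,200:400]; cv2.imwrite(f'pics/s20d.png',cv2.resize(p,None,fx=3,fy=3,interpolation=cv2.INTER_CUBIC)[:,:,::-1])
E
```

```text
tip loc [-0.1138 -0.1164  0.2834] T x [ 0.013  0.003 -1.   ] y [-0.001  1.     0.003] t 23.7333 F [-0.9 -0.2 -0.2] gap -0.002 q [-0.23  0.19  0.15  1.52  0.01 -0.17]
to [-0.04, -0.1163, 0.286] shares [-0.0063  0.      0.2951]
```

View pics/s20d.png

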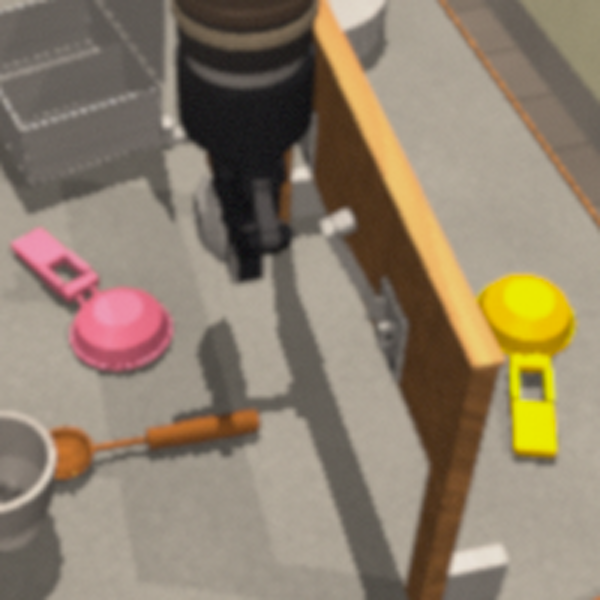

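Request:
arm_command --series '[{"dx": 0,"dy": 0,"dz": 0.08,"roll": 0},{"dx": 0,"dy": 0,"dz": 0.08,"roll": 0},{"dx": 0,"dy": 0,"dz": 0.07,"roll": 0},{"dx": 0,"dy": 0,"dz": 0.05,"roll": 0},{"dx": 0,"dy": 0,"dz": 0.02,"roll": 0},{"dx": 0,"dy": 0,"dz": 0,"roll": 0},{"dx": 0,"dy": 0,"dz": 0,"roll": 0}]'

```text
t: 24.37
position: [0.6194, -0.1311, 0.2481]
tool_rot: [0.2, 1.556, 0.142]
force: [0.9, -0.2, -0.1]
finger_gap: -0.002
```

```bash

python3 - <<'E'
from h import *
st()
E
```

```text
tip loc [-0.0388 -0.1163  0.2851] T x [ 0.014  0.003 -1.   ] y [-0.001  1.     0.003] t 24.3667 F [ 0.9 -0.2 -0.1] gap -0.002 q [-0.21  0.34  0.35  1.57  0.01 -0.15]
```

Request:
arm_command --series '[{"dx": 0,"dy": 0,"dz": 0.014,"roll": 0},{"dx": 0,"dy": 0,"dz": 0,"roll": 0},{"dx": 0,"dy": 0,"dz": 0,"roll": 0}]'

```text
t: 24.62
position: [0.6224, -0.1313, 0.2484]
tool_rot: [0.195, 1.556, 0.137]
force: [0.4, 0.9, 0.7]
finger_gap: -0.001
```

Request:
arm_command --series '[{"dx": 0,"dy": 0,"dz": 0.012,"roll": 0},{"dx": 0,"dy": 0,"dz": 0,"roll": 0},{"dx": 0,"dy": 0,"dz": 0,"roll": 0}]'

```text
t: 24.87
position: [0.6254, -0.1315, 0.2485]
tool_rot: [0.196, 1.556, 0.137]
force: [-1.6, -0.5, 3.1]
finger_gap: -0.0
```

Request:
arm_command --series '[{"dx": 0,"dy": 0,"dz": 0.01,"roll": 0},{"dx": 0,"dy": 0,"dz": 0,"roll": 0},{"dx": 0,"dy": 0,"dz": 0,"roll": 0}]'

```text
t: 25.12
position: [0.6259, -0.1315, 0.2485]
tool_rot: [0.254, 1.56, 0.196]
force: [-8.6, 0.8, 5.3]
finger_gap: -0.0
```

```bash

python3 - <<'E'
from h import *
st()
E
```

```text
tip loc [-0.0323 -0.1163  0.2855] T x [ 0.011  0.003 -1.   ] y [-0.001  1.     0.003] t 25.1167 F [-8.7  0.3  5.3] gap -0.0 q [-0.21  0.36  0.37  1.58  0.   -0.15]
```

Request:
arm_command --series '[{"dx": 0,"dy": 0,"dz": 0.012,"roll": 0},{"dx": 0,"dy": 0,"dz": 0,"roll": 0},{"dx": 0,"dy": 0,"dz": 0,"roll": 0}]'

```text
t: 25.37
position: [0.6259, -0.1315, 0.2486]
tool_rot: [0.453, 1.564, 0.394]
force: [-19.9, 0.9, 7.0]
finger_gap: -0.003
```

Request:
arm_command --series '[{"dx": 0,"dy": 0,"dz": -0.05,"roll": 0},{"dx": 0,"dy": 0,"dz": -0.12,"roll": 0},{"dx": 0,"dy": 0,"dz": -0.14,"roll": 0},{"dx": -0.06,"dy": 0,"dz": -0.14,"roll": 0},{"dx": -0.1,"dy": 0,"dz": -0.12,"roll": 0},{"dx": -0.08,"dy": 0,"dz": -0.1,"roll": 0},{"dx": 0,"dy": 0,"dz": -0.05,"roll": 0},{"dx": 0,"dy": 0,"dz": 0,"roll": 0}]'

```text
t: 26.03
position: [0.4492, -0.1215, 0.308]
tool_rot: [0.107, 1.552, 0.048]
force: [0.7, -0.0, -0.1]
finger_gap: -0.003
```

```bash

python3 - <<'E'
from h import *
st()
for n in ('side','top'):
    _,d=snap(n,n+'21'); f=np.load(f'pics/{n}21.npz'); L=loc(cloud(n,d)); I=f['p'].astype(int); g=(I.max(-1)-I.min(-1))<30
    m=g&(abs(L[...,1]+.1155)<.012)&(L[...,0]<-.012)&(L[...,0]>-.08)&(L[...,2]>.235)&(L[...,2]<.34)
    q=L[m]
    for z0 in np.arange(.24,.34,.012):
        u=q[abs(q[:,2]-z0)<.006]
        if len(u): print(n,'A z',z0.round(3),len(u),'x',np.percentile(u[:,0],[5,50]).round(4))
    m=g&(abs(L[...,1]-.105)<.012)&(L[...,0]<-.03)&(L[...,0]>-.118)&(L[...,2]>.2)&(L[...,2]<.24); q=L[m]
    for x in (-.11,-.1,-.07,-.055,-.04):
        u=q[abs(q[:,0]-x)<.006]; print(n,'B x',x,len(u),np.median(u[:,2]).round(4) if len(u) else None)
    m=~g&(abs(L[...,1]-.105)<.03)&(L[...,0]<-.05)&(L[...,0]>-.12)&(L[...,2]>.24)&(L[...,2]<.29); q=L[m]
    print(n,'handle',len(q),np.percentile(q,[2,50,98],axis=0).round(4).tolist())
    c=f['p'][90:340,180:420]; cv2.imwrite(f'pics/{n}21d.png',cv2.resize(c,None,fx=2.4,fy=2.4,interpolation=cv2.INTER_CUBIC)[:,:,::-1])
E
```

```text
tip loc [-0.2092 -0.1168  0.345 ] T x [ 0.019  0.002 -1.   ] y [-0.     1.     0.002] t 26.0333 F [ 0.7 -0.  -0.1] gap -0.003 q [-0.27  0.02  0.1   1.63  0.01 -0.21]
side A z 0.24 26 x [-0.0233 -0.0212]
side A z 0.252 21 x [-0.0233 -0.0216]
side A z 0.264 25 x [-0.0237 -0.0225]
side A z 0.276 24 x [-0.0238 -0.0213]
side A z 0.288 28 x [-0.0242 -0.0231]
side A z 0.3 25 x [-0.0239 -0.022 ]
side A z 0.312 32 x [-0.0241 -0.0229]
side A z 0.324 51 x [-0.0242 -0.0197]
side B x -0.11 31 0.2216
side B x -0.1 30 0.2215
side B x -0.07 30 0.2217
side B x -0.055 29 0.2211
side B x -0.04 29 0.2214
side handle 126 [[-0.0929, 0.0878, 0.2408], [-0.088, 0.0953, 0.2657], [-0.0817, 0.1236, 0.274]]
top A z 0.24 6 x [-0.0218 -0.0209]
top A z 0.252 6 x [-0.0223 -0.0213]
top A z 0.264 8 x [-0.0221 -0.0212]
top A z 0.276 7 x [-0.022  -0.0211]
top A z 0.288 5 x [-0.0221 -0.0216]
top A z 0.3 8 x [-0.0225 -0.0218]
top A z 0.312 7 x [-0.0225 -0.0219]
top A z 0.324 24 x [-0.0223 -0.0188]
top A z 0.336 1 x [-0.0201 -0.0201]
top B x -0.11 23 0.2188
top B x -0.1 24 0.2187
top B x -0.07 9 0.218
top B x -0.055 23 0.2186
top B x -0.04 23 0.2186
top handle 86 [[-0.0913, 0.0887, 0.2425], [-0.0874, 0.1067, 0.267], [-0.0793, 0.1225, 0.2734]]
```

View pics/side21d.png

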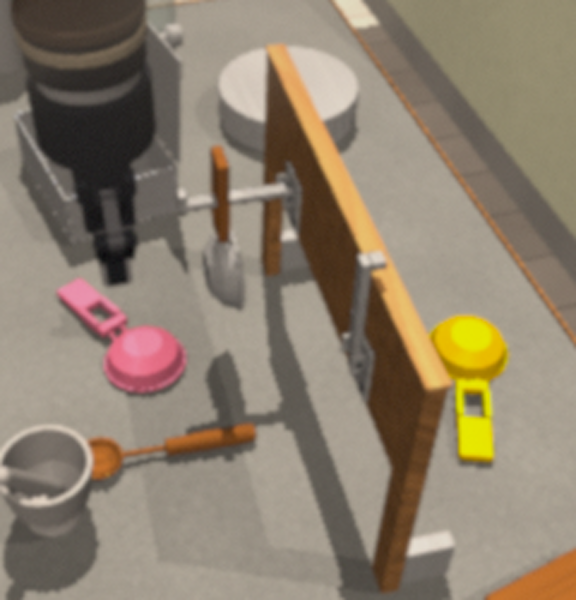

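View pics/top21d.png

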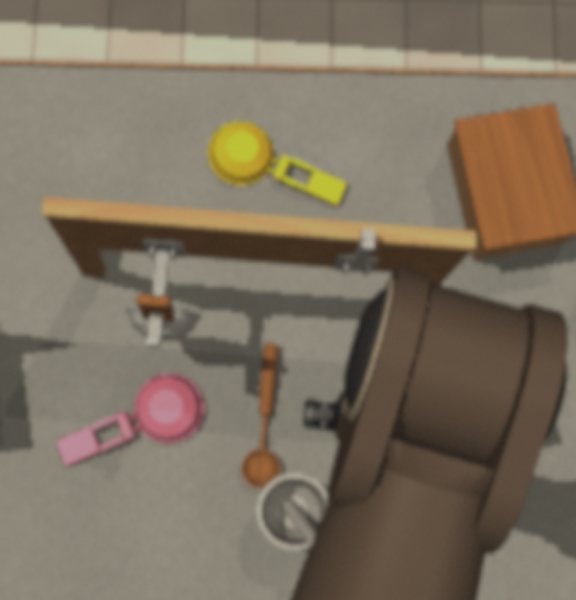

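```bash
python3 -c "
from h import *
st(); print(robot.close_job())"
```

```text
tip loc [-0.2076 -0.1167  0.3424] T x [ 0.015  0.003 -1.   ] y [-0.001  1.     0.003] t 26.1333 F [ 0.5 -0.1 -0.7] gap -0.004 q [-0.27  0.03  0.1   1.63  0.01 -0.21]
the job is handed in; nothing more can be done
None
```

I did all three steps and handed the job in at t ≈ 26 s of the 72 s allowed; no verdict is reported.

- **Hook B:** I pulled it out by its lip and pushed it down to its stop. Its arm measured level within about 1 mm along its length.
- **Sieve:** I lifted it off hook A, carried it straight over without setting it down, threaded it over hook B's raised tip and released it. It hangs by its slot within about 1 mm of hook B's middle line and about 67 mm from the hinge, behind the tip. It looks upright in the pictures.
- **Hook A:** I lifted it by its sides, then pushed it flat from the front. The last pictures put it at about 0.01 rad, with the front face 22 mm in front of the board's mid-plane, as expected when folded.
- **Bystanders:** The mortar, tub, spoon and caddy lid were not touched. They look in place in the pictures, but I did not measure them again. The robot ended clear of everything.

Two checks disagreed along the way:

- **Fingertip height:** The closed fingertips were really about 37 mm higher than the reported TCP, so my first pull on hook B missed. I corrected this by touching the board's top edge.
- **Side camera:** It read about 3 mm higher than the top camera, so I used the top and wrist cameras for heights.

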